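# Nest the pastry cutters on the base of their tin and cover them

### The job

Put the set of round pastry cutters away in its tin. Stand them on the tin's base one at a time, nested one inside the other: the smallest in the middle first, then each next larger ring over it, and when all four are in, put the deep cover over them so that it sits fully down on the base. Leave the scraper, the peeler and the salt ramekin where they lie.

Things in the scene. Friction and masses are not known exactly. Their poses are not given: they have to be found in the camera images.
- cutter_20: smallest pastry cutter: plain steel ring, open at both ends, standing upright; outside diameter 20 mm, height 38 mm, wall 2 mm. Origin at the centre of its lower edge, z up along its axis. Weighs about 30 g. It is gripped across its outside. Loose.
- cutter_36: second pastry cutter, the same shape: outside diameter 36 mm (inside 32 mm), height 38 mm, wall 2 mm. Origin at the centre of its lower edge, z up. About 45 g. Loose.
- cutter_52: third pastry cutter, the same shape: outside diameter 52 mm (inside 48 mm), height 38 mm, wall 2 mm. Origin at the centre of its lower edge, z up. About 60 g. Loose.
- cutter_68: largest pastry cutter, the same shape: outside diameter 68 mm (inside 64 mm), height 38 mm, wall 2 mm. Origin at the centre of its lower edge, z up. About 80 g. Loose. Each ring leaves 6 mm all round the next smaller one.
- tin_base: base of the cutters' tin: flat round dark steel plate, diameter 101 mm, 3 mm thick, with a tapered lip on it that rises to 10 mm above the table (lip outside diameter 89 mm at its foot, 83 mm at its top, 79 mm inside at the top). The cutters stand on the plate, inside the lip. Origin at the centre of its underside, plate face 3 mm above it. It does not move.
- tin_cover: deep round dark steel cover, open below: outside 98 mm, inside 93 mm in diameter, roof at 46 mm (43 mm clear inside), steel knob on top: 22 mm in diameter from 57 to 69 mm up, 14 mm neck below. Stands open side down; origin at the centre of its lower edge, z up. Seated, it goes over the base's lip (2 mm play at the foot) and rests on the plate, 3 mm above the base's origin. 140 g. Loose.
- bench_scraper: bystander: dough scraper, steel blade with a black grip, 98 x 126 x 14 mm, lying flat. Origin at the centre of its underside. Leave it alone.
- ramekin_salt: bystander: small white ramekin of salt, 66 mm in diameter, 38 mm high. Origin at the centre of its underside. Leave it alone.
- peeler: bystander: vegetable peeler with a dark green handle, 170 x 25 x 18 mm, lying along its x axis. Origin at the centre of its underside. Leave it alone.
- can_opener: fixed bench can opener with a crank (red grip), clamped to the table's near right corner, no part of the job: an obstacle 260 mm high, reaching up to 85 mm along x and 75 mm along y from its origin, which lies under it. It stands just ahead of where the gripper starts: draw the arm back towards the base before swinging it in over the table.
There are look-alikes about, which are no part of the job. What is shaped like the tin_cover but orange or turquoise is not meant.

How it is judged:
By the outcome, as a careful person would: the job done as asked, in the order asked, and still so for the second after the job is handed in, with the robot touching nothing.
It also fails if it takes over 131 s, if anything falls off the work surface, if the arm or the gripper's body presses on something with over 40 N, if the wrist force passes 120 N, or if a joint passes its speed limit or range.

### The arm

A 6-joint arm with a two-finger parallel gripper is mounted at the origin on a cart in front of the work surface, level with it; the furniture and walls round the work are solid. World frame = base frame: x ahead of the robot, y to its left, z up, the work surface at z = 0. Lengths are in m, angles in rad, forces in N, time in s.
With the tool pointing down it reaches from about 0.425 to 0.95 m from the base axis. Payload 3.5 kg.
Tool frame: the origin (TCP) lies at the very end of the fingers, on their centre line; the grasp point (between the pads) lies 19 mm behind it; z points along the fingers, y is the line along which they close (so a half turn about z gives the same grasp; the last joint's range is limited). The gripper opens to 85 mm and grips with 20 to 120 N. Pads are 22 mm wide; open, the fingers measure 114 mm over their backs; the gripper's body (76 mm by 85 mm) begins 54 mm behind the grasp point. The pads swing forward as they close: fully open they stand 13 mm farther back than shut.
Start: joints at [1.198, 0.286, 1.577, -0, 1.279, -0.15], TCP at [0.149, 0.658, 0.231] pointing down, gripper open.
Joint ranges: [-2.77, 2.77], [-0.9, 2.22], [0.21, 2.48], [-1.53, 4.67], [0.24, 2.81], [-2.84, 2.84]. Speed limits (rad/s): [2.79, 2.79, 3.14, 3.14, 3.14, 3.14].

### API

Orientations are given as a rotation vector (axis times angle).
In Python, from rig import arm gives the robot as it stands.
- The arm moves only by the tool step_arm, never from a script. Its argument "rows" is a list of rows, each an object with "delta_pos": the shift along the tool's x, y, z in units of 40 mm (1.0 is 40 mm), a list of three; "dr": the turn, a rotation vector about the tool's x, y, z in units of 5 degrees (1.0 is 5 degrees), a list of three; "gripper": the finger opening in mm, from 0 to 85.4. In form: [{"delta_pos": [dx, dy, dz], "dr": [wx, wy, wz], "gripper": gripper}, ...]. A call has 1 to 10 rows; each row is the pose to reach, as a shift and turn from the pose commanded when the call began, along the tool's axes at that moment; what a row does not reach only later rows make up. A row lasts 1/12 s, in which the tool goes at most 41.7 mm and 7.16 degrees, less where a joint would pass 70% of its speed; a pose out of reach is approached as far as the arm can. A call with a gripper value outside its range is refused whole. The fingers move at their own pace and stop on an object; "force" is the grip in N (left out, the last holds). Time passes only in rows, so rows that repeat a pose let the fingers close. It gives the time, the measured TCP pose, the force, the opening and the grip force at its end, in the units of the state.
- arm.read_state(): the state, without advancing time (a new reading comes with each control period).
- arm.camera(name): name is "scene" or "top" or "wrist"; returns a dict with "pixels" (384x512x3 uint8, red, green, blue), "z_map" (384x512 float32, m along the optical axis (not along the pixel's ray), 0 where there is no reading), "fx", "fy", "cx", "cy" (pixels), "view" (4x4, takes a point from world to camera coordinates). Camera axes: x right, y down, z forward; pixel columns grow to the right and rows downward; lengths in m; the calibration is good to about 2 mm. A picture is of the moment at which its call begins.
- arm.job_done(): hands the job in; it is judged then, once.
The state is a dict: "time": time; "q": joint angles; "qd": joint speeds; "joint_efforts": joint torques, N m; "eef_pos": TCP position; "eef_rot": TCP orientation; "force": force on the tool from outside, world axes, zero at the start; "wrist_torque": the same for the moment, N m; "finger_gap": finger opening in m; "gripper_force": force on a finger pad.
Only numpy, scipy, OpenCV 4.12 (cv2) and the standard library are available. Lean on these libraries where they do the work, as an engineer would, in place of code of your own. Each camera call takes 0.05 s, during which the arm holds its last target. There are 200 camera calls.

## Working session

There is one attempt and no reset: what is moved stays moved. The work goes in short steps, Python scripts to look and compute and a tool call to move; the robot and the scene stay as the last step left them, time stands still between calls to the robot, and variables do not carry over. Pictures are saved under pics/ and viewed, at most 16 in all, crops included, and the job is handed in when it is done.

Besides the shell and the picture viewer there is one more tool, called after "Call:" by a JSON object that holds its "op" and its "data", one argument or row to a line. step_arm: Moves the arm, as the interface text tells. Its arguments: {"type":"object","properties":{"rows":{"type":"array"},"force":{"type":"number"}},"required":["rows"]}

```bash
mkdir -p pics; ls
python3 - <<'E'
from rig import arm
import cv2,numpy as np
for n in ["scene","top"]:
    c=arm.camera(n); cv2.imwrite(f"pics/{n}0.png",cv2.resize(c["pixels"][:,:,::-1],None,fx=1.5,fy=1.5,interpolation=cv2.INTER_CUBIC)); np.savez(f"{n}0.npz",**c)
    print(n,c["fx"],c["cx"],c["cy"],np.round(c["view"],3).tolist())
print(arm.read_state())
E
```

```text
pics
scene 489.1671875774888 252.90985742305077 191.65759000921733 [[0.649, -0.761, -0.013, -0.407], [-0.376, -0.305, -0.875, 0.213], [0.662, 0.572, -0.485, 1.217], [0.0, 0.0, 0.0, 1.0]]
top 459.1112567576744 252.62747428430995 189.24576202372953 [[0.004, -1.0, 0.018, -0.091], [-0.996, -0.005, -0.086, 0.519], [0.086, -0.018, -0.996, 1.457], [0.0, 0.0, 0.0, 1.0]]
{'time': 0.1, 'q': array([ 1.19802008e+00,  2.87097330e-01,  1.57802572e+00, -3.96664139e-06,
        1.27862605e+00, -1.49992776e-01]), 'qd': array([ 0.00016882, -0.00059718, -0.00432885,  0.00011163, -0.00162249,
        0.00047812]), 'joint_efforts': array([ 2.35464386e-04, -4.07294154e+01, -2.93701172e+01, -1.48446725e-04,
        3.43568361e-03,  1.55252656e-05]), 'eef_pos': array([0.14888514, 0.65776264, 0.23007465]), 'eef_rot': array([-0.34916069, -3.12157051,  0.00327323]), 'force': array([-0.99746967,  0.04097949, -0.33148081]), 'wrist_torque': array([ 0.01770543, -0.00427207,  0.03071723]), 'gripper_force': 0.0, 'finger_gap': 0.0855079315489816}
```

View pics/top0.png

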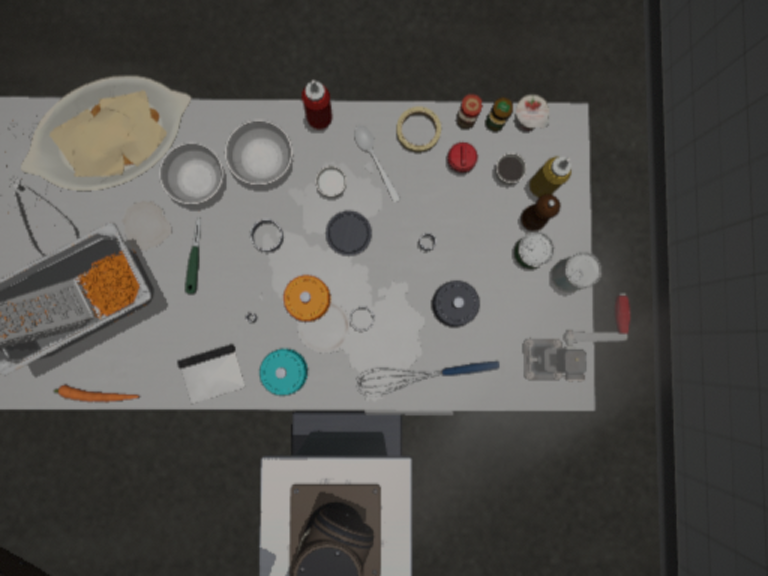

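View pics/scene0.png

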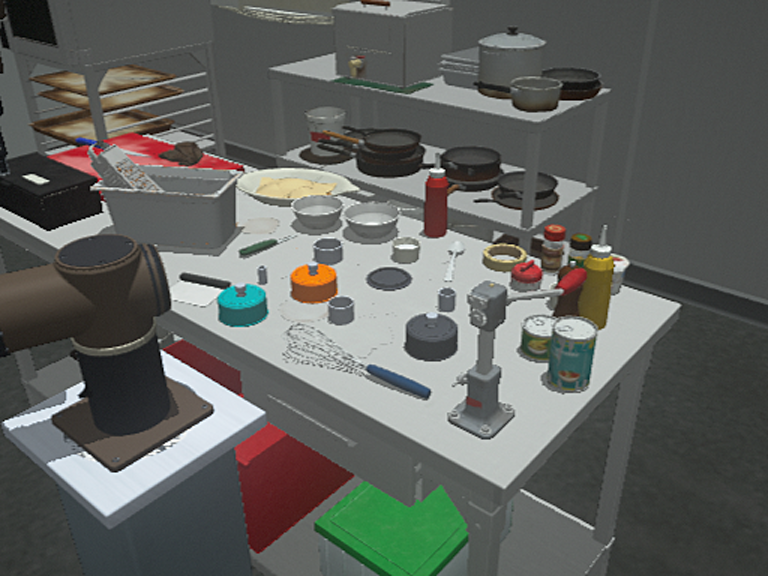

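The top picture (1.5x) shows the tin base at (348,232) and the dark cover at (457,303). The rings are at (252,317), (427,242), (361,319) and (268,236). The ramekin is at (331,182), and the orange and turquoise covers are decoys.

```bash
cat > h.py <<'E'
import numpy as np,cv2
from scipy.spatial.transform import Rotation as R
def cloud(c):
    h,w=c["z_map"].shape; u,v=np.meshgrid(np.arange(w),np.arange(h)); z=c["z_map"]
    P=np.stack([(u-c["cx"])/c["fx"]*z,(v-c["cy"])/c["fy"]*z,z],-1)
    V=np.asarray(c["view"]); return (P-V[:3,3])@V[:3,:3]
def pix(c,p):
    V=np.asarray(c["view"]); q=V[:3,:3]@np.asarray(p)+V[:3,3]
    return np.array([c["fx"]*q[0]/q[2]+c["cx"],c["fy"]*q[1]/q[2]+c["cy"]])
def ray(c,u,v,z):
    V=np.asarray(c["view"]); d=V[:3,:3].T@np.array([(u-c["cx"])/c["fx"],(v-c["cy"])/c["fy"],1]); o=-V[:3,:3].T@V[:3,3]
    return o+d*(z-o[2])/d[2]
E
python3 - <<'E'
from h import *
c=dict(np.load("top0.npz")); P=cloud(c)
for n,u,v,z in [("base",348,232,.005),("cover",457,303,.06),("c20",252,317,.038),("r427",427,242,.038),("r361",361,319,.038),("r268",268,236,.038)]:
    u/=1.5;v/=1.5; w=ray(c,u,v,z)
    m=(np.linalg.norm(P[...,:2]-w[:2],axis=-1)<.06)&(P[...,2]>(.02 if n!="base" else .004))&(P[...,2]<.1)
    q=P[m]; zt=np.percentile(q[:,2],90)
    lo,hi=q[:,:2].min(0),q[:,:2].max(0)
    print(n,w.round(3),"bbox c",((lo+hi)/2).round(4),"size",(hi-lo).round(3),"z",zt.round(3),len(q))
rgb=c["pixels"][:,:,::-1]
t=[cv2.resize(rgb[int(v/1.5)-20:int(v/1.5)+20,int(u/1.5)-20:int(u/1.5)+20],(260,260),interpolation=cv2.INTER_CUBIC) for u,v in [(348,232),(457,303),(252,317),(427,242),(361,319),(268,236)]]
cv2.imwrite("pics/mos.png",np.vstack([np.hstack(t[:3]),np.hstack(t[3:])]))
E
```

```text
base [ 0.635 -0.021  0.005] bbox c [ 0.6369 -0.0213] size [0.107 0.118] z 0.01 271
cover [ 0.477 -0.252  0.06 ] bbox c [ 0.4786 -0.2523] size [0.096 0.096] z 0.05 751
c20 [0.447 0.179 0.038] bbox c [0.4477 0.1838] size [0.019 0.017] z 0.041 20
r427 [ 0.609 -0.191  0.038] bbox c [ 0.6128 -0.1914] size [0.036 0.034] z 0.041 43
r361 [ 0.444 -0.051  0.038] bbox c [ 0.4458 -0.0521] size [0.051 0.051] z 0.04 46
r268 [0.62  0.148 0.038] bbox c [0.6239 0.1536] size [0.067 0.065] z 0.041 82
```

View pics/mos.png

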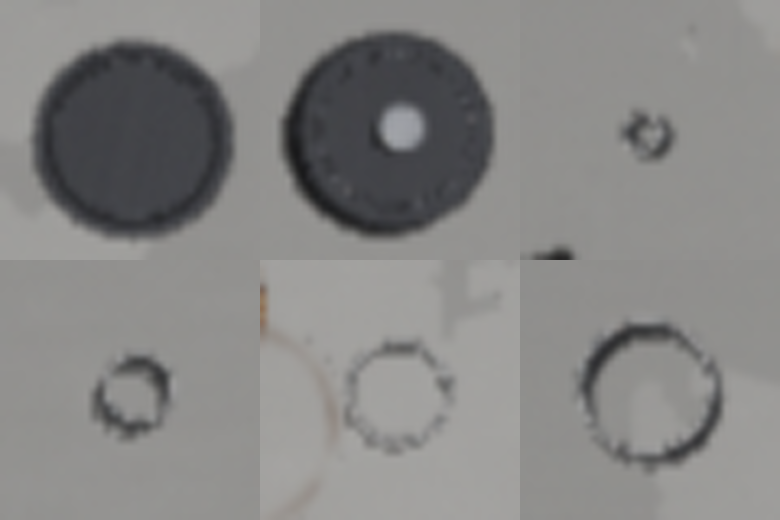

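Sizes match: cutter_20 at (0.448,0.182), cutter_36 at (0.611,-0.191), cutter_52 at (0.446,-0.052) and cutter_68 at (0.622,0.152). The base is at (0.636,-0.021) and the cover at (0.478,-0.252). First I'll draw back towards the base and square the tool with the world axes.

```bash
cat >> h.py <<'E'
def plan(s,pts,yaw0=True):
    """tool-frame units from current measured pose to world targets"""
    Rt=R.from_rotvec(s["eef_rot"]).as_matrix()
    for p in pts: print(p,(Rt.T@(np.array(p)-s["eef_pos"])/.04).round(2))
    Rd=np.array([[-1,0,0],[0,1,0],[0,0,-1.]])
    print("dr to square",(R.from_matrix(Rt.T@Rd).as_rotvec()*180/np.pi/5).round(2))
E
python3 - <<'E'
from h import *
from rig import arm
for n in("top","scene"):
    P=cloud(dict(np.load(n+"0.npz"))).reshape(-1,3)
    for xr,yr in [((.25,.65),(.2,.35)),((.25,.4),(.35,.7)),((.05,.3),(.2,.9)),((.4,.7),(.35,.7)),((.35,.75),(-.35,.2))]:
        m=(P[:,0]>xr[0])&(P[:,0]<xr[1])&(P[:,1]>yr[0])&(P[:,1]<yr[1])&(P[:,2]<.6)
        print(n,xr,yr,m.sum(),P[m,2].max().round(3) if m.any() else None)
plan(arm.read_state(),[(.105,.46,.23),(.30,.36,.23),(.448,.182,.2)])
E
```

```text
top (0.25, 0.65) (0.2, 0.35) 5679 0.024
top (0.25, 0.4) (0.35, 0.7) 5307 0.182
top (0.05, 0.3) (0.2, 0.9) 6086 0.597
top (0.4, 0.7) (0.35, 0.7) 10237 0.181
top (0.35, 0.75) (-0.35, 0.2) 20324 0.076
scene (0.25, 0.65) (0.2, 0.35) 2305 0.023
scene (0.25, 0.4) (0.35, 0.7) 1571 0.23
scene (0.05, 0.3) (0.2, 0.9) 2108 0.49
scene (0.4, 0.7) (0.35, 0.7) 5723 0.219
scene (0.35, 0.75) (-0.35, 0.2) 18100 0.074
(0.105, 0.46, 0.23) [-0.02 -5.06  0.01]
(0.3, 0.36, 0.23) [-5.33 -6.43  0.01]
(0.448, 0.182, 0.2) [-9.92 -9.95  0.77]
dr to square [-0.02 -0.01 -2.55]
```

Call:
{"op": "step_arm", "data": {
  "rows": [
    {"delta_pos": [0, -1, -0.4], "dr": [0, 0, 0], "gripper": 36},
    {"delta_pos": [0, -2, -0.8], "dr": [0, 0, 0], "gripper": 36},
    {"delta_pos": [0, -3, -1.2], "dr": [0, 0, 0], "gripper": 36},
    {"delta_pos": [0, -4, -1.5], "dr": [0, 0, 0], "gripper": 36},
    {"delta_pos": [0, -5, -1.5], "dr": [0, 0, 0], "gripper": 36},
    {"delta_pos": [-0.9, -5.3, -1.5], "dr": [0, 0, -0.5], "gripper": 36},
    {"delta_pos": [-1.8, -5.5, -1.5], "dr": [0, 0, -1], "gripper": 36},
    {"delta_pos": [-2.7, -5.8, -1.5], "dr": [0, 0, -1.5], "gripper": 36},
    {"delta_pos": [-3.6, -6.0, -1.5], "dr": [0, 0, -2], "gripper": 36},
    {"delta_pos": [-4.5, -6.2, -1.5], "dr": [0, 0, -2.55], "gripper": 36}
  ],
  "force": 40
}}

```text
time: 0.93
eef_pos: [0.2707, 0.3753, 0.2912]
eef_rot: [-0.004, 3.142, 0.0]
force: [0.4, 0.6, 0.5]
finger_gap: 0.0362
gripper_force: 0.0
```

Run:
```python
from h import *
from rig import arm
s=arm.read_state(); print(s["eef_pos"],s["time"],s["q"])
plan(s,[(.40,.25,.29),(.448,.182,.17)])
```

```text
[0.27074033 0.37533888 0.29115316] 0.9333 [ 7.26054357e-01 -2.42419336e-01  2.00597945e+00  1.11481446e-04
  1.37783559e+00 -8.47045741e-01]
(0.4, 0.25, 0.29) [-3.22 -3.14  0.03]
(0.448, 0.182, 0.17) [-4.42 -4.84  3.03]
dr to square [0.   0.   0.03]
```

Call:
{"op": "step_arm", "data": {
  "rows": [
    {"delta_pos": [-0.7, -0.7, 0], "dr": [0, 0, 0], "gripper": 36},
    {"delta_pos": [-1.4, -1.4, 0.1], "dr": [0, 0, 0], "gripper": 36},
    {"delta_pos": [-2.1, -2.1, 0.3], "dr": [0, 0, 0], "gripper": 36},
    {"delta_pos": [-2.8, -2.9, 0.8], "dr": [0, 0, 0], "gripper": 36},
    {"delta_pos": [-3.4, -3.7, 1.4], "dr": [0, 0, 0], "gripper": 36},
    {"delta_pos": [-4.0, -4.4, 2.1], "dr": [0, 0, 0], "gripper": 36},
    {"delta_pos": [-4.43, -4.83, 2.8], "dr": [0, 0, 0], "gripper": 36},
    {"delta_pos": [-4.43, -4.83, 3.3], "dr": [0, 0, 0], "gripper": 36},
    {"delta_pos": [-4.43, -4.83, 3.3], "dr": [0, 0, 0], "gripper": 36}
  ]
}}

```text
time: 1.68
eef_pos: [0.444, 0.1808, 0.1529]
eef_rot: [-0.006, -3.13, 0.004]
force: [-0.9, -0.0, 0.2]
finger_gap: 0.0358
gripper_force: 0.0
```

```bash
cat > look.py <<'E'
import sys
from h import *
from rig import arm
n=sys.argv[1]; c=arm.camera("wrist"); s=arm.read_state(); np.savez(n+".npz",**c)
cv2.imwrite(f"pics/{n}.png",c["pixels"][:,:,::-1])
print("eef",s["eef_pos"].round(4),"rot",s["eef_rot"].round(3),"t",s["time"],"gap",s["finger_gap"])
print("fx",c["fx"],c["cx"],c["cy"],"cam",(-c["view"][:3,:3].T@c["view"][:3,3]).round(3), "axis",c["view"][2,:3].round(3))
E
python3 look.py w1
```

```text
eef [0.4448 0.1821 0.1558] rot [-4.000e-03 -3.133e+00  2.000e-03] t 1.7333 gap 0.03617730038905044
fx 274.49922646583803 258.15995449716536 191.09387786076405 cam [0.373 0.181 0.298] axis [ 0.275 -0.004 -0.961]
```

View pics/w1.png

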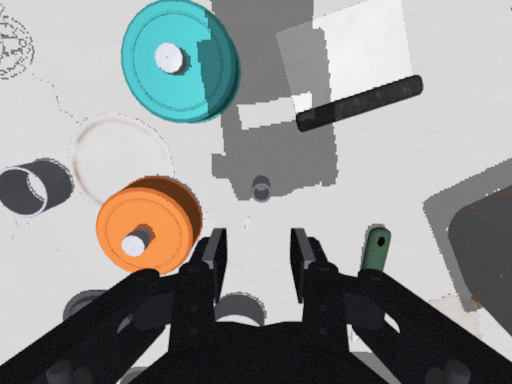

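The wrist view shows cutter_20 at (261,186), the fingers at (217,260) and (300,260), and the orange cover at (150,230).

```bash
cat >> h.py <<'E'
def ring(c,xy,d,zlo=.036-.006,zhi=.05,top=.038):
    """rim centre from cloud points near the rim of a ring of dia d"""
    P=cloud(c); m=(np.linalg.norm(P[...,:2]-np.array(xy),axis=-1)<d/2+.012)&(P[...,2]>zlo)&(P[...,2]<zhi)
    q=P[m]
    from scipy.optimize import least_squares
    f=lambda p:np.hypot(q[:,0]-p[0],q[:,1]-p[1])-(d/2-.001)
    r=least_squares(f,xy,loss="soft_l1",f_scale=.0015)
    lo,hi=q.min(0),q.max(0)
    print("ring",d,len(q),"bbox",((lo+hi)/2).round(4),(hi-lo).round(4),"fit",r.x.round(4),"rms",np.sqrt((r.fun**2).mean()).round(4))
    return r.x
E
python3 - <<'E'
from h import *
c=dict(np.load("w1.npz")); 
ring(c,(.448,.182),.02)
print(ray(c,261,184,.038),ray(c,261,187,.038))
c=dict(np.load("w1.npz")); ring(c,(.446,-.052),.052)
P=cloud(c); q=P[(np.abs(P[...,0]-.448)<.03)&(np.abs(P[...,1]-.182)<.03)&(P[...,2]<.06)]; print(np.percentile(q[:,2],[5,50,99,100]))
E
```

```text
ring 0.02 205 bbox [0.4487 0.1833 0.0359] [0.0194 0.0187 0.0116] fit [0.4483 0.1832] rms 0.0008
[0.44017952 0.18284278 0.038     ] [0.44321599 0.18283957 0.038     ]
ring 0.052 1031 bbox [ 0.4477 -0.0527  0.036 ] [0.0516 0.0517 0.012 ] fit [ 0.4473 -0.0527] rms 0.0008
[0.00034446 0.00158342 0.04050119 0.04166954]
```

Call:
{"op": "step_arm", "data": {
  "rows": [
    {"delta_pos": [-0.09, 0.02, 0.8], "dr": [0, 0, 0], "gripper": 36},
    {"delta_pos": [-0.09, 0.02, 1.6], "dr": [0, 0, 0], "gripper": 36},
    {"delta_pos": [-0.09, 0.02, 2.4], "dr": [0, 0, 0], "gripper": 36},
    {"delta_pos": [-0.09, 0.02, 3.0], "dr": [0, 0, 0], "gripper": 36},
    {"delta_pos": [-0.09, 0.02, 3.4], "dr": [0, 0, 0], "gripper": 36},
    {"delta_pos": [-0.09, 0.02, 3.53], "dr": [0, 0, 0], "gripper": 36},
    {"delta_pos": [-0.09, 0.02, 3.53], "dr": [0, 0, 0], "gripper": 36},
    {"delta_pos": [-0.09, 0.02, 3.53], "dr": [0, 0, 0], "gripper": 10},
    {"delta_pos": [-0.09, 0.02, 3.53], "dr": [0, 0, 0], "gripper": 10},
    {"delta_pos": [-0.09, 0.02, 3.53], "dr": [0, 0, 0], "gripper": 10}
  ],
  "force": 40
}}

```text
time: 2.57
eef_pos: [0.4523, 0.1849, 0.0203]
eef_rot: [0.0, 3.137, 0.002]
force: [-0.1, 0.8, 3.1]
finger_gap: 0.0176
gripper_force: 40.8
```

Call:
{"op": "step_arm", "data": {
  "rows": [
    {"delta_pos": [0, 0, -0.7], "dr": [0, 0, 0], "gripper": 10},
    {"delta_pos": [0, 0, -1.5], "dr": [0, 0, 0], "gripper": 10},
    {"delta_pos": [-0.3, -0.4, -2.3], "dr": [0, 0, 0], "gripper": 10},
    {"delta_pos": [-1.0, -1.1, -2.8], "dr": [0, 0, 0], "gripper": 10},
    {"delta_pos": [-1.8, -1.9, -2.8], "dr": [0, 0, 0], "gripper": 10},
    {"delta_pos": [-2.5, -2.7, -2.8], "dr": [0, 0, 0], "gripper": 10},
    {"delta_pos": [-3.2, -3.5, -2.8], "dr": [0, 0, 0], "gripper": 10},
    {"delta_pos": [-3.9, -4.3, -2.8], "dr": [0, 0, 0], "gripper": 10},
    {"delta_pos": [-4.4, -4.9, -2.8], "dr": [0, 0, 0], "gripper": 10},
    {"delta_pos": [-4.7, -5.15, -2.6], "dr": [0, 0, 0], "gripper": 10}
  ]
}}

```text
time: 3.4
eef_pos: [0.643, -0.0268, 0.1257]
eef_rot: [0.006, 3.134, -0.005]
force: [0.0, 0.1, 0.9]
finger_gap: 0.0175
gripper_force: 40.5
```

```bash
python3 look.py w2
python3 - <<'E'
from rig import arm
for i in range(2): arm.camera("top")
print(arm.read_state()["eef_pos"],arm.read_state()["finger_gap"])
E
```

```text
eef [ 0.6424 -0.0269  0.1229] rot [ 0.007  3.137 -0.004] t 3.45 gap 0.01762537825242716
fx 274.49922646583803 258.15995449716536 191.09387786076405 cam [ 0.569 -0.026  0.269] axis [ 0.294 -0.004 -0.956]
[ 0.63880668 -0.02291903  0.12215609] 0.017309981656757383
```

View pics/w2.png

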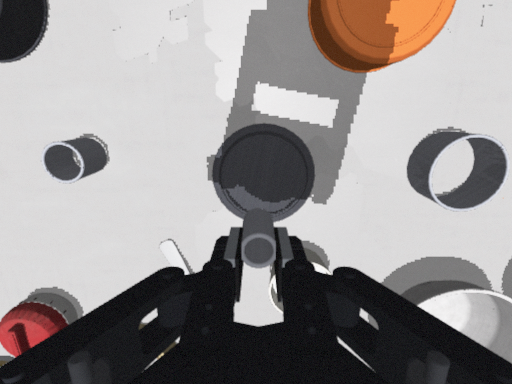

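Cutter_20 is gripped, with its rim at (259,247). The base shows clearly at (264,172), and cutter_36 and cutter_68 are visible at (65,160) and (467,172).

Run:
```python
from h import *
c=dict(np.load("w2.npz")); g=c["pixels"].mean(-1); P=cloud(c)
m=((g<70)&(np.hypot(P[...,0]-.637,P[...,1]+.021)<.075)&(P[...,2]<.02)&(P[...,2]>-.01)).astype(np.uint8)
q=P[m>0]; print(len(q),q.min(0),q.max(0))
m2=(P[...,2]>.006)&(np.hypot(P[...,0]-.637,P[...,1]+.021)<.06)&(P[...,2]<.016); q=P[m2]
from scipy.optimize import least_squares
r=least_squares(lambda p:np.hypot(q[:,0]-p[0],q[:,1]-p[1])-.0412,(.637,-.021),loss="soft_l1",f_scale=.0015); print("lip",len(q),r.x,np.sqrt((r.fun**2).mean()))
q=P[(np.hypot(P[...,0]-.6424,P[...,1]+.0269)<.02)&(P[...,2]>.09)&(P[...,2]<.17)]
print("held",len(q),q.min(0).round(4),q.max(0).round(4))
for a in range(90,170,6):
    w=q[(q[:,2]>a/1000)&(q[:,2]<(a+6)/1000)]
    if len(w): print(a,len(w),w.min(0).round(4),w.max(0).round(4))
ring(c,(.611,-.191),.036); ring(c,(.623,.153),.068)
```

```text
6077 [ 0.58472432 -0.07263058  0.0006414 ] [0.67450252 0.02697619 0.01319486]
lip 967 [ 0.63459527 -0.02246873] 0.004894767688514843
held 3734 [ 0.6291 -0.046   0.1066] [ 0.6544 -0.0077  0.17  ]
102 14 [ 0.6299 -0.0369  0.1066] [ 0.6387 -0.0197  0.1078]
108 94 [ 0.6299 -0.0366  0.1082] [ 0.6384 -0.0179  0.1139]
114 166 [ 0.6297 -0.0365  0.114 ] [ 0.6477 -0.0182  0.1199]
120 201 [ 0.6293 -0.036   0.12  ] [ 0.6479 -0.0184  0.126 ]
126 276 [ 0.6294 -0.0392  0.126 ] [ 0.648  -0.0119  0.132 ]
132 473 [ 0.6293 -0.0458  0.132 ] [ 0.6539 -0.0078  0.138 ]
138 488 [ 0.6292 -0.0458  0.138 ] [ 0.654  -0.0079  0.144 ]
144 734 [ 0.6291 -0.0459  0.144 ] [ 0.6544 -0.0077  0.15  ]
150 316 [ 0.6315 -0.046   0.15  ] [ 0.6542 -0.0078  0.156 ]
156 305 [ 0.6314 -0.0457  0.156 ] [ 0.6541 -0.0081  0.162 ]
162 604 [ 0.6306 -0.0433  0.1621] [ 0.6541 -0.0105  0.168 ]
168 63 [ 0.6297 -0.0423  0.168 ] [ 0.6497 -0.0125  0.17  ]
ring 0.036 893 bbox [ 0.6144 -0.1933  0.0359] [0.0356 0.0361 0.0118] fit [ 0.6141 -0.1928] rms 0.0008
ring 0.068 1818 bbox [0.6253 0.1529 0.036 ] [0.068  0.0691 0.012 ] fit [0.6252 0.1521] rms 0.0009
```

Call:
{"op": "step_arm", "data": {
  "rows": [
    {"delta_pos": [0, 0, 0.6], "dr": [0, 0, 0], "gripper": 10},
    {"delta_pos": [0, 0, 1.2], "dr": [0, 0, 0], "gripper": 10},
    {"delta_pos": [0, 0, 1.8], "dr": [0, 0, 0], "gripper": 10},
    {"delta_pos": [0, 0, 2.2], "dr": [0, 0, 0], "gripper": 10},
    {"delta_pos": [0, 0, 2.4], "dr": [0, 0, 0], "gripper": 10},
    {"delta_pos": [0, 0, 2.5], "dr": [0, 0, 0], "gripper": 10},
    {"delta_pos": [0, 0, 2.54], "dr": [0, 0, 0], "gripper": 10},
    {"delta_pos": [0, 0, 2.54], "dr": [0, 0, 0], "gripper": 10},
    {"delta_pos": [0, 0, 2.54], "dr": [0, 0, 0], "gripper": 10}
  ]
}}

```text
time: 4.3
eef_pos: [0.6389, -0.0207, 0.0233]
eef_rot: [-0.002, 3.141, 0.0]
force: [-2.7, 0.5, 5.2]
finger_gap: 0.0172
gripper_force: 41.1
```

Call:
{"op": "step_arm", "data": {
  "rows": [
    {"delta_pos": [0, 0, -0.05], "dr": [0, 0, 0], "gripper": 34},
    {"delta_pos": [0, 0, -0.05], "dr": [0, 0, 0], "gripper": 34},
    {"delta_pos": [0, 0, -0.05], "dr": [0, 0, 0], "gripper": 34},
    {"delta_pos": [0, 0, -0.3], "dr": [0, 0, 0], "gripper": 34},
    {"delta_pos": [0, 0, -0.9], "dr": [0, 0, 0], "gripper": 34},
    {"delta_pos": [0, 0, -1.7], "dr": [0, 0, 0], "gripper": 34},
    {"delta_pos": [0, 0, -2.5], "dr": [0, 0, 0], "gripper": 34},
    {"delta_pos": [0, 0, -3.0], "dr": [0, 0, 0], "gripper": 50},
    {"delta_pos": [0, 0, -3.0], "dr": [0, 0, 0], "gripper": 50},
    {"delta_pos": [0, 0, -3.0], "dr": [0, 0, 0], "gripper": 50}
  ]
}}

```text
time: 5.13
eef_pos: [0.6396, -0.022, 0.1428]
eef_rot: [0.0, 3.138, -0.001]
force: [0.6, 0.6, -0.8]
finger_gap: 0.0502
gripper_force: 0.0
```

```bash
python3 look.py w3
python3 - <<'E'
from h import *
c=dict(np.load("w3.npz")); P=cloud(c)
r=ring(c,(.635,-.022),.02,zlo=.032,zhi=.055)
ring(c,(.614,-.192),.036)
m=(np.hypot(P[...,0]-.635,P[...,1]+.022)<.06)&(np.hypot(P[...,0]-.635,P[...,1]+.022)>.03)&(P[...,2]>.0075)&(P[...,2]<.016); q=P[m]
from scipy.optimize import least_squares
s=least_squares(lambda p:np.hypot(q[:,0]-p[0],q[:,1]-p[1])-.0405,(.635,-.022),loss="soft_l1",f_scale=.001); print("lip",len(q),s.x)
cv2.imwrite("pics/w3c.png",cv2.resize(c["pixels"][80:260,160:400,::-1],None,fx=3,fy=3,interpolation=cv2.INTER_CUBIC))
E
```

```text
eef [ 0.6383 -0.0218  0.1406] rot [ 0.     3.142 -0.   ] t 5.1833 gap 0.04998979721856842
fx 274.49922646583803 258.15995449716536 191.09387786076405 cam [ 0.566 -0.022  0.287] axis [ 0.29  -0.001 -0.957]
ring 0.02 238 bbox [ 0.6355 -0.0214  0.0382] [0.0199 0.0195 0.0122] fit [ 0.6349 -0.0215] rms 0.0008
ring 0.036 767 bbox [ 0.6141 -0.1932  0.036 ] [0.0354 0.0368 0.0119] fit [ 0.6141 -0.1928] rms 0.0008
lip 695 [ 0.63468764 -0.02235891]
```

View pics/w3c.png

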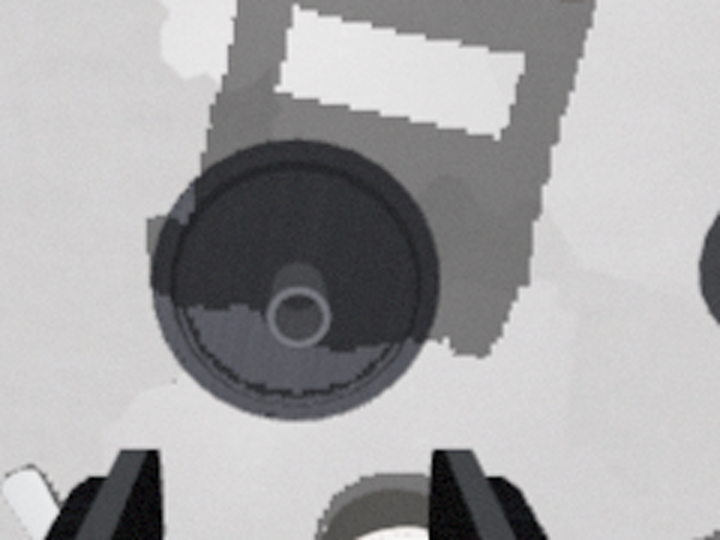

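Cutter_20 stands upright in the middle of the base, in the crop at (298,315). Next is cutter_36.

Call:
{"op": "step_arm", "data": {
  "rows": [
    {"delta_pos": [0.1, -0.8, 0], "dr": [0, 0, 0], "gripper": 50},
    {"delta_pos": [0.2, -1.7, 0], "dr": [0, 0, 0], "gripper": 50},
    {"delta_pos": [0.4, -2.6, 0], "dr": [0, 0, 0], "gripper": 50},
    {"delta_pos": [0.5, -3.4, 0.2], "dr": [0, 0, 0], "gripper": 50},
    {"delta_pos": [0.61, -4.0, 0.6], "dr": [0, 0, 0], "gripper": 50},
    {"delta_pos": [0.61, -4.27, 1.1], "dr": [0, 0, 0], "gripper": 50},
    {"delta_pos": [0.61, -4.27, 1.6], "dr": [0, 0, 0], "gripper": 50},
    {"delta_pos": [0.61, -4.27, 1.6], "dr": [0, 0, 0], "gripper": 50},
    {"delta_pos": [0.61, -4.27, 1.6], "dr": [0, 0, 0], "gripper": 50}
  ]
}}

```text
time: 5.93
eef_pos: [0.6117, -0.1916, 0.0729]
eef_rot: [-0.001, -3.135, -0.005]
force: [-0.2, 0.7, 1.1]
finger_gap: 0.0499
gripper_force: 0.0
```

Call:
{"op": "step_arm", "data": {
  "rows": [
    {"delta_pos": [0, 0, 0.6], "dr": [0, 0, 0], "gripper": 50},
    {"delta_pos": [0, 0, 1.1], "dr": [0, 0, 0], "gripper": 50},
    {"delta_pos": [0, 0, 1.45], "dr": [0, 0, 0], "gripper": 50},
    {"delta_pos": [0, 0, 1.57], "dr": [0, 0, 0], "gripper": 50},
    {"delta_pos": [0, 0, 1.57], "dr": [0, 0, 0], "gripper": 50},
    {"delta_pos": [0, 0, 1.57], "dr": [0, 0, 0], "gripper": 50},
    {"delta_pos": [0, 0, 1.57], "dr": [0, 0, 0], "gripper": 28},
    {"delta_pos": [0, 0, 1.57], "dr": [0, 0, 0], "gripper": 28},
    {"delta_pos": [0, 0, 1.57], "dr": [0, 0, 0], "gripper": 28},
    {"delta_pos": [0, 0, 1.57], "dr": [0, 0, 0], "gripper": 28}
  ]
}}

```text
time: 6.77
eef_pos: [0.6155, -0.1932, 0.0157]
eef_rot: [0.001, 3.138, -0.002]
force: [0.3, 0.7, 4.7]
finger_gap: 0.0333
gripper_force: 40.2
```

Call:
{"op": "step_arm", "data": {
  "rows": [
    {"delta_pos": [0, 0, -0.6], "dr": [0, 0, 0], "gripper": 28},
    {"delta_pos": [0, 0, -1.4], "dr": [0, 0, 0], "gripper": 28},
    {"delta_pos": [-0.05, 0.5, -2.2], "dr": [0, 0, 0], "gripper": 28},
    {"delta_pos": [-0.15, 1.3, -2.6], "dr": [0, 0, 0], "gripper": 28},
    {"delta_pos": [-0.3, 2.1, -2.6], "dr": [0, 0, 0], "gripper": 28},
    {"delta_pos": [-0.4, 3.0, -2.6], "dr": [0, 0, 0], "gripper": 28},
    {"delta_pos": [-0.52, 3.8, -2.6], "dr": [0, 0, 0], "gripper": 28},
    {"delta_pos": [-0.52, 4.28, -2.6], "dr": [0, 0, 0], "gripper": 28},
    {"delta_pos": [-0.52, 4.28, -2.6], "dr": [0, 0, 0], "gripper": 28},
    {"delta_pos": [-0.52, 4.28, -2.6], "dr": [0, 0, 0], "gripper": 28}
  ]
}}

```text
time: 7.6
eef_pos: [0.6346, -0.0205, 0.1174]
eef_rot: [0.003, -3.141, 0.001]
force: [0.3, 0.7, -1.0]
finger_gap: 0.0333
gripper_force: 40.0
```

```bash
cat > held.py <<'E'
import sys
from h import *
from scipy.optimize import least_squares
c=dict(np.load(sys.argv[1]+".npz")); P=cloud(c); d=float(sys.argv[2]); t=np.array(eval(sys.argv[3])) # tcp
# ring's lower wall: points just below finger tips
for a in range(-22,30,4):
    m=(np.hypot(P[...,0]-t[0],P[...,1]-t[1])<d/2+.01)&(P[...,2]>t[2]+a/1000)&(P[...,2]<t[2]+(a+4)/1000)
    q=P[m]
    if len(q)>15:
        r=least_squares(lambda p:np.hypot(q[:,0]-p[0],q[:,1]-p[1])-(d/2-.001),t[:2],loss="soft_l1",f_scale=.0015)
        print(a,len(q),"min",(q.min(0)-t).round(4),"max",(q.max(0)-t).round(4),"fit off",(r.x-t[:2]).round(4),"rms",np.sqrt((r.fun**2).mean()).round(4))
E
python3 look.py w4; python3 held.py w4 .036 "$(python3 -c 'from rig import arm;print(list(arm.read_state()["eef_pos"]))')"
```

```text
eef [ 0.6347 -0.0216  0.1175] rot [ 1.000e-03 -3.141e+00  1.000e-03] t 7.65 gap 0.03333397523014636
fx 274.49922646583803 258.15995449716536 191.09387786076405 cam [ 0.562 -0.021  0.261] axis [ 0.286 -0.    -0.958]
-18 24 min [-0.0185 -0.0099 -0.0152] max [ 0.0149  0.014  -0.014 ] fit off [-0.0018  0.0008] rms 0.0003
-14 229 min [-0.0191 -0.016  -0.0139] max [ 0.015   0.0176 -0.01  ] fit off [-0.0023  0.0008] rms 0.0005
-10 278 min [-0.0191 -0.0156 -0.01  ] max [ 0.015   0.0173 -0.006 ] fit off [-0.0023  0.0008] rms 0.0005
-6 311 min [-0.0192 -0.0158 -0.006 ] max [ 0.015   0.0177 -0.002 ] fit off [-0.0023  0.0009] rms 0.0005
-2 349 min [-0.019  -0.0161 -0.002 ] max [0.0152 0.0176 0.002 ] fit off [-0.0022  0.0009] rms 0.0005
2 368 min [-0.0192 -0.022   0.002 ] max [0.0154 0.0241 0.006 ] fit off [-0.0022  0.0008] rms 0.001
6 497 min [-0.0192 -0.027   0.006 ] max [0.0156 0.0271 0.01  ] fit off [-0.0024  0.0008] rms 0.0023
10 558 min [-0.0192 -0.0271  0.01  ] max [0.0157 0.0272 0.014 ] fit off [-0.0025  0.0007] rms 0.0031
14 615 min [-0.019  -0.0271  0.014 ] max [0.0152 0.0272 0.018 ] fit off [-0.0024  0.0007] rms 0.003
18 552 min [-0.0192 -0.0272  0.018 ] max [0.0153 0.0271 0.022 ] fit off [-0.0025  0.0006] rms 0.0033
22 1261 min [-0.0194 -0.0271  0.022 ] max [0.0166 0.0272 0.026 ] fit off [-0.0018  0.0008] rms 0.0025
26 261 min [-0.0116 -0.0271  0.026 ] max [0.0115 0.0271 0.03  ] fit off [-0.006   0.0006] rms 0.0049
```

View pics/w4.png

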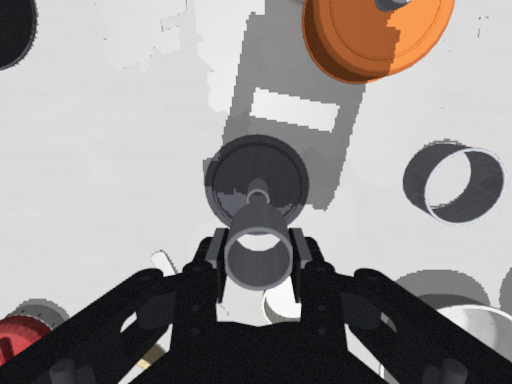

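Cutter_36 is held centred above cutter_20, whose rim shows at (258,195). It needs a 2 mm correction in x, then I'll lower it.

Call:
{"op": "step_arm", "data": {
  "rows": [
    {"delta_pos": [-0.05, -0.02, 0.3], "dr": [0, 0, 0], "gripper": 28},
    {"delta_pos": [-0.05, -0.02, 0.8], "dr": [0, 0, 0], "gripper": 28},
    {"delta_pos": [-0.05, -0.02, 1.2], "dr": [0, 0, 0], "gripper": 28},
    {"delta_pos": [-0.05, -0.02, 1.6], "dr": [0, 0, 0], "gripper": 28},
    {"delta_pos": [-0.05, -0.02, 1.9], "dr": [0, 0, 0], "gripper": 28},
    {"delta_pos": [-0.05, -0.02, 2.2], "dr": [0, 0, 0], "gripper": 28},
    {"delta_pos": [-0.05, -0.02, 2.4], "dr": [0, 0, 0], "gripper": 28},
    {"delta_pos": [-0.05, -0.02, 2.47], "dr": [0, 0, 0], "gripper": 28},
    {"delta_pos": [-0.05, -0.02, 2.47], "dr": [0, 0, 0], "gripper": 28},
    {"delta_pos": [-0.05, -0.02, 2.47], "dr": [0, 0, 0], "gripper": 28}
  ]
}}

```text
time: 8.48
eef_pos: [0.6375, -0.0226, 0.0192]
eef_rot: [0.001, 3.14, -0.0]
force: [-0.2, -0.0, -0.3]
finger_gap: 0.0334
gripper_force: 40.0
```

Call:
{"op": "step_arm", "data": {
  "rows": [
    {"delta_pos": [0, 0, 0.04], "dr": [0, 0, 0], "gripper": 28},
    {"delta_pos": [0, 0, 0.04], "dr": [0, 0, 0], "gripper": 48},
    {"delta_pos": [0, 0, 0.04], "dr": [0, 0, 0], "gripper": 48},
    {"delta_pos": [0, 0, 0.04], "dr": [0, 0, 0], "gripper": 48},
    {"delta_pos": [0, 0, -0.2], "dr": [0, 0, 0], "gripper": 48},
    {"delta_pos": [0, 0, -0.8], "dr": [0, 0, 0], "gripper": 48},
    {"delta_pos": [0, 0, -1.6], "dr": [0, 0, 0], "gripper": 48},
    {"delta_pos": [0, 0, -2.4], "dr": [0, 0, 0], "gripper": 66},
    {"delta_pos": [0, 0, -3.0], "dr": [0, 0, 0], "gripper": 66},
    {"delta_pos": [0, 0, -3.0], "dr": [0, 0, 0], "gripper": 66}
  ]
}}

```text
time: 9.32
eef_pos: [0.6411, -0.0228, 0.1472]
eef_rot: [-0.0, 3.129, -0.004]
force: [1.0, -0.7, 0.7]
finger_gap: 0.0658
gripper_force: 0.0
```

```bash
python3 look.py w5
python3 - <<'E'
from h import *
c=dict(np.load("w5.npz")); P=cloud(c)
ring(c,(.635,-.022),.036,zlo=.034,zhi=.055)
r=ring(c,(.446,-.052),.052)
m=(np.hypot(P[...,0]-.635,P[...,1]+.022)<.03)&(P[...,2]>.034)&(P[...,2]<.06); q=P[m]; rr=np.hypot(q[:,0]-.635,q[:,1]+.0215)
for lo,hi in[(.0,.012),(.012,.022)]:
    w=q[(rr>lo)&(rr<hi)]; print(lo,len(w),((w.min(0)+w.max(0))/2).round(4),(w.max(0)-w.min(0)).round(4),w[:,2].max())
cv2.imwrite("pics/w5c.png",cv2.resize(c["pixels"][80:260,160:400,::-1],None,fx=3,fy=3,interpolation=cv2.INTER_CUBIC))
E
```

```text
eef [ 0.6396 -0.0226  0.1442] rot [ 0.000e+00  3.133e+00 -3.000e-03] t 9.3667 gap 0.06606306812565241
fx 274.49922646583803 258.15995449716536 191.09387786076405 cam [ 0.567 -0.023  0.29 ] axis [ 0.299 -0.003 -0.954]
ring 0.036 625 bbox [ 0.6367 -0.0224  0.0393] [0.0354 0.0349 0.0105] fit [ 0.6365 -0.0229] rms 0.0049Traceback (most recent call last):
  File "<stdin>", line 4, in <module>
  File "h.py", line 26, in ring
    lo,hi=q.min(0),q.max(0)
          ~~~~~^^^
    return umr_minimum(a, axis, None, out, keepdims, initial, where)
ValueError: zero-size array to reduction operation minimum which has no identity
```

Call:
{"op": "step_arm", "data": {
  "rows": [
    {"delta_pos": [0.7, -0.1, 0], "dr": [0, 0, 0], "gripper": 66},
    {"delta_pos": [1.6, -0.25, 0], "dr": [0, 0, 0], "gripper": 66},
    {"delta_pos": [2.5, -0.4, 0], "dr": [0, 0, 0], "gripper": 66},
    {"delta_pos": [3.4, -0.55, 0.1], "dr": [0, 0, 0], "gripper": 66},
    {"delta_pos": [4.2, -0.7, 0.5], "dr": [0, 0, 0], "gripper": 66},
    {"delta_pos": [4.6, -0.76, 1.0], "dr": [0, 0, 0], "gripper": 66},
    {"delta_pos": [4.75, -0.76, 1.5], "dr": [0, 0, 0], "gripper": 66},
    {"delta_pos": [4.75, -0.76, 1.6], "dr": [0, 0, 0], "gripper": 66},
    {"delta_pos": [4.75, -0.76, 1.6], "dr": [0, 0, 0], "gripper": 66}
  ]
}}

```text
time: 10.12
eef_pos: [0.445, -0.052, 0.0729]
eef_rot: [-0.001, -3.137, -0.003]
force: [0.4, -0.3, 0.4]
finger_gap: 0.066
gripper_force: 0.0
```

```bash
python3 look.py w6
python3 - <<'E'
from h import *
c=dict(np.load("w6.npz")); ring(c,(.447,-.052),.052)
E
```

```text
eef [ 0.4468 -0.0524  0.0745] rot [-1.00e-03 -3.14e+00 -1.00e-03] t 10.1667 gap 0.06622348717228999
fx 274.49922646583803 258.15995449716536 191.09387786076405 cam [ 0.373 -0.053  0.217] axis [ 0.282  0.001 -0.959]
ring 0.052 1310 bbox [ 0.4472 -0.0534  0.0359] [0.0512 0.0512 0.0117] fit [ 0.4467 -0.0536] rms 0.0009
```

View pics/w6.png

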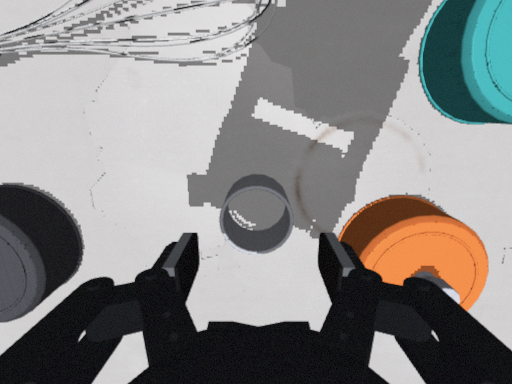

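Cutter_52 shows its rim at (255,218), between the fingers at (185,262) and (330,262). The decoys are clear, so I'll descend and grip.

Call:
{"op": "step_arm", "data": {
  "rows": [
    {"delta_pos": [0, -0.02, 0.5], "dr": [0, 0, 0], "gripper": 66},
    {"delta_pos": [0, -0.02, 1.1], "dr": [0, 0, 0], "gripper": 66},
    {"delta_pos": [0, -0.02, 1.45], "dr": [0, 0, 0], "gripper": 66},
    {"delta_pos": [0, -0.02, 1.58], "dr": [0, 0, 0], "gripper": 66},
    {"delta_pos": [0, -0.02, 1.58], "dr": [0, 0, 0], "gripper": 66},
    {"delta_pos": [0, -0.02, 1.58], "dr": [0, 0, 0], "gripper": 44},
    {"delta_pos": [0, -0.02, 1.58], "dr": [0, 0, 0], "gripper": 44},
    {"delta_pos": [0, -0.02, 1.58], "dr": [0, 0, 0], "gripper": 44},
    {"delta_pos": [0, -0.02, 1.58], "dr": [0, 0, 0], "gripper": 44}
  ]
}}

```text
time: 10.92
eef_pos: [0.4487, -0.0539, 0.0133]
eef_rot: [0.001, 3.138, -0.002]
force: [0.3, 0.2, 4.0]
finger_gap: 0.0508
gripper_force: 42.0
```

Call:
{"op": "step_arm", "data": {
  "rows": [
    {"delta_pos": [0, 0, -0.6], "dr": [0, 0, 0], "gripper": 44},
    {"delta_pos": [0, 0, -1.4], "dr": [0, 0, 0], "gripper": 44},
    {"delta_pos": [-0.4, 0.05, -2.2], "dr": [0, 0, 0], "gripper": 44},
    {"delta_pos": [-1.2, 0.2, -2.6], "dr": [0, 0, 0], "gripper": 44},
    {"delta_pos": [-2.1, 0.35, -2.6], "dr": [0, 0, 0], "gripper": 44},
    {"delta_pos": [-3.0, 0.5, -2.6], "dr": [0, 0, 0], "gripper": 44},
    {"delta_pos": [-3.9, 0.65, -2.6], "dr": [0, 0, 0], "gripper": 44},
    {"delta_pos": [-4.6, 0.78, -2.6], "dr": [0, 0, 0], "gripper": 44},
    {"delta_pos": [-4.75, 0.78, -2.6], "dr": [0, 0, 0], "gripper": 44},
    {"delta_pos": [-4.75, 0.78, -2.6], "dr": [0, 0, 0], "gripper": 44}
  ]
}}

```text
time: 11.75
eef_pos: [0.638, -0.0221, 0.1155]
eef_rot: [-0.001, 3.142, -0.0]
force: [-0.3, 0.1, -1.2]
finger_gap: 0.0509
gripper_force: 42.2
```

```bash
python3 look.py w7; python3 held.py w7 .052 "$(python3 -c 'from rig import arm;print(list(arm.read_state()["eef_pos"]))')"
python3 - <<'E'
from h import *
c=dict(np.load("w7.npz")); ring(c,(.6367,-.0224),.036,zlo=.038,zhi=.048)
cv2.imwrite("pics/w7c.png",cv2.resize(c["pixels"][100:340,120:440,::-1],None,fx=2.4,fy=2.4,interpolation=cv2.INTER_CUBIC))
E
```

```text
eef [ 0.6365 -0.0221  0.1151] rot [ 0.   -3.14 -0.  ] t 11.8 gap 0.050552574481515476
fx 274.49922646583803 258.15995449716536 191.09387786076405 cam [ 0.565 -0.022  0.26 ] axis [ 0.287 -0.    -0.958]
-14 124 min [-0.0249 -0.0235 -0.0121] max [ 0.0247  0.0232 -0.01  ] fit off [-0.0005 -0.0003] rms 0.0005
-10 432 min [-0.0253 -0.024  -0.01  ] max [ 0.025   0.0238 -0.006 ] fit off [-0.0006 -0.0002] rms 0.0006
-6 468 min [-0.0252 -0.0238 -0.006 ] max [ 0.0249  0.0237 -0.002 ] fit off [-0.0006 -0.0002] rms 0.0006
-2 517 min [-0.0252 -0.0241 -0.002 ] max [0.0252 0.0242 0.002 ] fit off [-0.0007 -0.0002] rms 0.0006
2 562 min [-0.0254 -0.0242  0.002 ] max [0.0252 0.0238 0.006 ] fit off [-0.0006 -0.0002] rms 0.0006
6 639 min [-0.0252 -0.0324  0.006 ] max [0.0248 0.0318 0.01  ] fit off [-0.0007 -0.0002] rms 0.0013
10 754 min [-0.0252 -0.0356  0.01  ] max [0.0254 0.0356 0.014 ] fit off [-0.0007 -0.0002] rms 0.0022
14 833 min [-0.0254 -0.0356  0.014 ] max [0.0253 0.0355 0.018 ] fit off [-0.0007 -0.0002] rms 0.0025
18 888 min [-0.0255 -0.0356  0.018 ] max [0.0252 0.0354 0.022 ] fit off [-0.0007 -0.0002] rms 0.0023
22 892 min [-0.0254 -0.0356  0.022 ] max [0.0261 0.0353 0.026 ] fit off [-0.0007 -0.0002] rms 0.0027
26 1700 min [-0.0257 -0.0357  0.026 ] max [0.0259 0.0357 0.03  ] fit off [ 0.0001 -0.0002] rms 0.0021
ring 0.036 272 bbox [ 0.6264 -0.0227  0.0414] [0.0147 0.0348 0.0065] fit [ 0.6383 -0.023 ] rms 0.003
```

View pics/w7c.png

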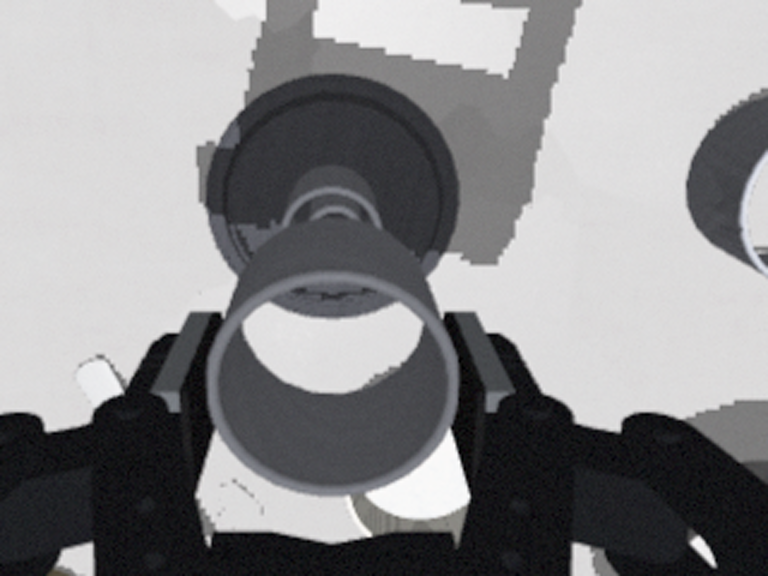

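Cutter_52 is gripped level and lines up with the 36/20 pair at (333,205) in the crop. Lowering and releasing it.

Call:
{"op": "step_arm", "data": {
  "rows": [
    {"delta_pos": [0, 0, 0.4], "dr": [0, 0, 0], "gripper": 44},
    {"delta_pos": [0, 0, 0.8], "dr": [0, 0, 0], "gripper": 44},
    {"delta_pos": [0, 0, 1.2], "dr": [0, 0, 0], "gripper": 44},
    {"delta_pos": [0, 0, 1.6], "dr": [0, 0, 0], "gripper": 44},
    {"delta_pos": [0, 0, 1.9], "dr": [0, 0, 0], "gripper": 44},
    {"delta_pos": [0, 0, 2.2], "dr": [0, 0, 0], "gripper": 44},
    {"delta_pos": [0, 0, 2.4], "dr": [0, 0, 0], "gripper": 44},
    {"delta_pos": [0, 0, 2.5], "dr": [0, 0, 0], "gripper": 44},
    {"delta_pos": [0, 0, 2.5], "dr": [0, 0, 0], "gripper": 44},
    {"delta_pos": [0, 0, 2.5], "dr": [0, 0, 0], "gripper": 44}
  ]
}}

```text
time: 12.63
eef_pos: [0.6374, -0.0224, 0.0164]
eef_rot: [0.001, 3.14, -0.0]
force: [-1.5, -0.8, 1.0]
finger_gap: 0.0511
gripper_force: 42.4
```

```bash
python3 look.py w8
```

```text
eef [ 0.6374 -0.0224  0.0165] rot [ 0.00e+00  3.14e+00 -1.00e-03] t 12.6833 gap 0.05096755005133369
fx 274.49922646583803 258.15995449716536 191.09387786076405 cam [ 0.565 -0.023  0.16 ] axis [ 0.288 -0.001 -0.958]
```

Call:
{"op": "step_arm", "data": {
  "rows": [
    {"delta_pos": [0, 0, 0], "dr": [0, 0, 0], "gripper": 66},
    {"delta_pos": [0, 0, 0], "dr": [0, 0, 0], "gripper": 66},
    {"delta_pos": [0, 0, 0], "dr": [0, 0, 0], "gripper": 66},
    {"delta_pos": [0, 0, 0], "dr": [0, 0, 0], "gripper": 66},
    {"delta_pos": [0, 0, -0.3], "dr": [0, 0, 0], "gripper": 66},
    {"delta_pos": [0, 0, -0.9], "dr": [0, 0, 0], "gripper": 66},
    {"delta_pos": [0, 0, -1.7], "dr": [0, 0, 0], "gripper": 85},
    {"delta_pos": [0, 0, -2.5], "dr": [0, 0, 0], "gripper": 85},
    {"delta_pos": [0, 0, -3.0], "dr": [0, 0, 0], "gripper": 85},
    {"delta_pos": [0, 0, -3.0], "dr": [0, 0, 0], "gripper": 85}
  ]
}}

```text
time: 13.52
eef_pos: [0.6409, -0.0229, 0.1436]
eef_rot: [0.0, 3.129, -0.004]
force: [2.4, -0.3, 1.1]
finger_gap: 0.0847
gripper_force: 0.0
```

```bash
python3 look.py w9
python3 - <<'E'
from h import *
c=dict(np.load("w9.npz")); P=cloud(c)
m=(np.hypot(P[...,0]-.636,P[...,1]+.022)<.032)&(P[...,2]>.0375)&(P[...,2]<.06); q=P[m]; rr=np.hypot(q[:,0]-.6363,q[:,1]+.0224)
for lo,hi in[(.0,.012),(.013,.02),(.022,.032)]:
    w=q[(rr>lo)&(rr<hi)]; print(lo,len(w),((w.min(0)+w.max(0))/2).round(4),(w.max(0)-w.min(0)).round(4),w[:,2].max())
ring(c,(.6252,.1521),.068)
cv2.imwrite("pics/w9c.png",cv2.resize(c["pixels"][80:280,140:500,::-1],None,fx=2.2,fy=2.2,interpolation=cv2.INTER_CUBIC))
E
```

```text
eef [ 0.6393 -0.0226  0.1404] rot [ 0.000e+00  3.134e+00 -2.000e-03] t 13.5667 gap 0.08502668357814272
fx 274.49922646583803 258.15995449716536 191.09387786076405 cam [ 0.566 -0.023  0.287] axis [ 0.298 -0.003 -0.954]
0.0 191 [ 0.6351 -0.0214  0.041 ] [0.0198 0.0195 0.0066] 0.04426302230426181
0.013 361 [ 0.6369 -0.0228  0.0411] [0.0359 0.0353 0.0071] 0.04462705488031674
0.022 544 [ 0.6362 -0.0224  0.0412] [0.0512 0.0511 0.0073] 0.044812553134197824
ring 0.068 1503 bbox [0.6252 0.1528 0.0357] [0.0675 0.0682 0.0114] fit [0.6252 0.1522] rms 0.0009
```

View pics/w9c.png

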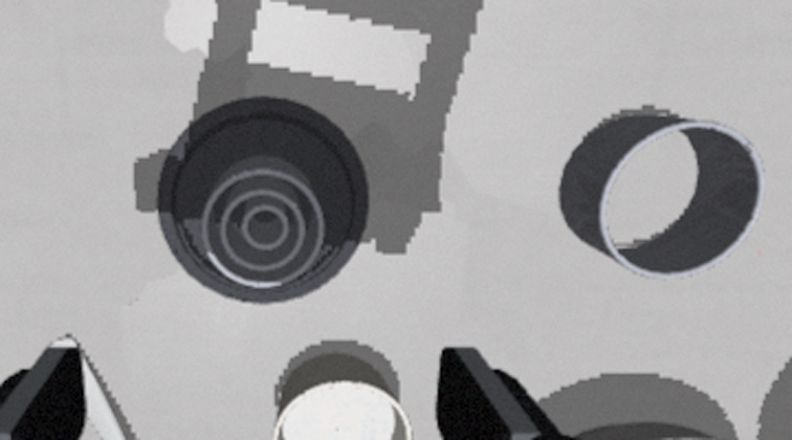

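Three rings are nested and upright, all at crop (265,228). Next is cutter_68 at (680,198) in the crop.

Call:
{"op": "step_arm", "data": {
  "rows": [
    {"delta_pos": [0.05, 0.7, 0], "dr": [0, 0, 0], "gripper": 85},
    {"delta_pos": [0.1, 1.6, 0], "dr": [0, 0, 0], "gripper": 85},
    {"delta_pos": [0.15, 2.5, 0], "dr": [0, 0, 0], "gripper": 85},
    {"delta_pos": [0.2, 3.3, 0.1], "dr": [0, 0, 0], "gripper": 85},
    {"delta_pos": [0.29, 4.0, 0.4], "dr": [0, 0, 0], "gripper": 85},
    {"delta_pos": [0.29, 4.37, 0.9], "dr": [0, 0, 0], "gripper": 85},
    {"delta_pos": [0.29, 4.37, 1.4], "dr": [0, 0, 0], "gripper": 85},
    {"delta_pos": [0.29, 4.37, 1.5], "dr": [0, 0, 0], "gripper": 85},
    {"delta_pos": [0.29, 4.37, 1.5], "dr": [0, 0, 0], "gripper": 85},
    {"delta_pos": [0.29, 4.37, 1.5], "dr": [0, 0, 0], "gripper": 85}
  ]
}}

```text
time: 14.4
eef_pos: [0.6251, 0.1521, 0.0752]
eef_rot: [-0.001, -3.14, 0.0]
force: [0.1, 0.4, 0.1]
finger_gap: 0.0851
gripper_force: 0.0
```

```bash
python3 look.py w10
python3 - <<'E'
from h import *
c=dict(np.load("w10.npz")); P=cloud(c); ring(c,(.625,.1525),.068,zhi=.044)
t=np.array([.6252,.1524])
# fingers' inner faces and tip height
for sgn in(1,-1):
    q=P[(np.abs(P[...,0]-t[0])<.02)&(sgn*(P[...,1]-t[1])>.036)&(sgn*(P[...,1]-t[1])<.065)&(P[...,2]>.05)&(P[...,2]<.12)]
    print(sgn,len(q),q.min(0).round(4),q.max(0).round(4))
E
```

```text
eef [0.6259 0.1519 0.0763] rot [ 2.000e-03  3.141e+00 -0.000e+00] t 14.45 gap 0.0850658201826327
fx 274.49922646583803 258.15995449716536 191.09387786076405 cam [0.553 0.152 0.219] axis [ 0.285 -0.001 -0.958]
ring 0.068 1706 bbox [0.6252 0.1532 0.036 ] [0.0678 0.0673 0.0121] fit [0.6246 0.1531] rms 0.0009
1 1615 [0.6137 0.1936 0.0887] [0.6371 0.2083 0.12  ]
-1 1597 [0.6134 0.0952 0.0887] [0.6372 0.1098 0.12  ]
```

Call:
{"op": "step_arm", "data": {
  "rows": [
    {"delta_pos": [0, 0.03, 0.4], "dr": [0, 0, 0], "gripper": 85},
    {"delta_pos": [0, 0.03, 0.9], "dr": [0, 0, 0], "gripper": 85},
    {"delta_pos": [0, 0.03, 1.4], "dr": [0, 0, 0], "gripper": 85},
    {"delta_pos": [0, 0.03, 1.65], "dr": [0, 0, 0], "gripper": 85},
    {"delta_pos": [0, 0.03, 1.68], "dr": [0, 0, 0], "gripper": 85},
    {"delta_pos": [0, 0.03, 1.68], "dr": [0, 0, 0], "gripper": 85},
    {"delta_pos": [0, 0.03, 1.68], "dr": [0, 0, 0], "gripper": 60},
    {"delta_pos": [0, 0.03, 1.68], "dr": [0, 0, 0], "gripper": 60},
    {"delta_pos": [0, 0.03, 1.68], "dr": [0, 0, 0], "gripper": 60},
    {"delta_pos": [0, 0.03, 1.68], "dr": [0, 0, 0], "gripper": 60}
  ]
}}

```text
time: 15.28
eef_pos: [0.6273, 0.1539, 0.0111]
eef_rot: [0.0, 3.137, 0.0]
force: [0.3, -0.1, 7.1]
finger_gap: 0.0674
gripper_force: 45.3
```

Call:
{"op": "step_arm", "data": {
  "rows": [
    {"delta_pos": [0, 0, -0.6], "dr": [0, 0, 0], "gripper": 60},
    {"delta_pos": [0, 0, -1.4], "dr": [0, 0, 0], "gripper": 60},
    {"delta_pos": [-0.05, -0.5, -2.2], "dr": [0, 0, 0], "gripper": 60},
    {"delta_pos": [-0.1, -1.3, -2.6], "dr": [0, 0, 0], "gripper": 60},
    {"delta_pos": [-0.15, -2.1, -2.6], "dr": [0, 0, 0], "gripper": 60},
    {"delta_pos": [-0.2, -3.0, -2.6], "dr": [0, 0, 0], "gripper": 60},
    {"delta_pos": [-0.27, -3.8, -2.6], "dr": [0, 0, 0], "gripper": 60},
    {"delta_pos": [-0.27, -4.4, -2.6], "dr": [0, 0, 0], "gripper": 60},
    {"delta_pos": [-0.27, -4.4, -2.6], "dr": [0, 0, 0], "gripper": 60},
    {"delta_pos": [-0.27, -4.4, -2.6], "dr": [0, 0, 0], "gripper": 60}
  ]
}}

```text
time: 16.12
eef_pos: [0.6359, -0.0234, 0.1123]
eef_rot: [-0.005, -3.141, -0.001]
force: [0.5, 0.2, -1.4]
finger_gap: 0.067
gripper_force: 45.5
```

```bash
python3 look.py w11; python3 held.py w11 .068 "$(python3 -c 'from rig import arm;print(list(arm.read_state()["eef_pos"]))')"
python3 - <<'E'
from h import *
c=dict(np.load("w11.npz"))
cv2.imwrite("pics/w11c.png",cv2.resize(c["pixels"][100:340,120:440,::-1],None,fx=2,fy=2,interpolation=cv2.INTER_CUBIC))
E
```

```text
eef [ 0.6358 -0.0222  0.1123] rot [-2.000e-03 -3.141e+00 -1.000e-03] t 16.1667 gap 0.06698252428956655
fx 274.49922646583803 258.15995449716536 191.09387786076405 cam [ 0.563 -0.024  0.256] axis [ 0.286 -0.001 -0.958]
-10 506 min [-0.0351 -0.0336 -0.01  ] max [ 0.0311  0.0305 -0.006 ] fit off [-0.0027 -0.0014] rms 0.0006
-6 643 min [-0.0351 -0.0334 -0.006 ] max [ 0.0311  0.0305 -0.002 ] fit off [-0.0027 -0.0014] rms 0.0006
-2 703 min [-0.0352 -0.0334 -0.002 ] max [0.031  0.0305 0.002 ] fit off [-0.0027 -0.0014] rms 0.0006
2 747 min [-0.0352 -0.0334  0.002 ] max [0.0309 0.0306 0.006 ] fit off [-0.0027 -0.0014] rms 0.0006
6 836 min [-0.0351 -0.0336  0.006 ] max [0.0314 0.0305 0.01  ] fit off [-0.0027 -0.0014] rms 0.0007
10 907 min [-0.0352 -0.0417  0.01  ] max [0.0316 0.0385 0.014 ] fit off [-0.0027 -0.0015] rms 0.0012
14 1064 min [-0.0352 -0.0414  0.014 ] max [0.0315 0.0433 0.018 ] fit off [-0.0027 -0.0013] rms 0.002
18 1150 min [-0.0352 -0.0415  0.018 ] max [0.0312 0.0436 0.022 ] fit off [-0.0027 -0.0013] rms 0.0021
22 1133 min [-0.0353 -0.0413  0.022 ] max [0.0315 0.0435 0.026 ] fit off [-0.0027 -0.0014] rms 0.0022
26 2716 min [-0.0357 -0.0416  0.026 ] max [0.0323 0.0435 0.03  ] fit off [-0.0021 -0.0014] rms 0.0018
```

View pics/w11c.png

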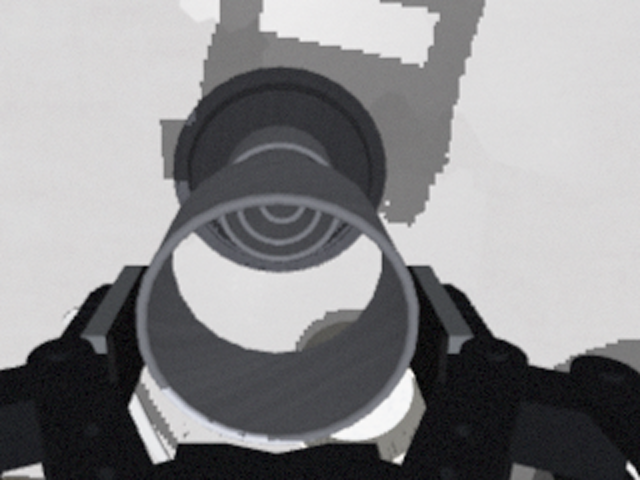

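Cutter_68 is gripped level, with the nest visible below at (280,210) in the crop. Lowering it.

Call:
{"op": "step_arm", "data": {
  "rows": [
    {"delta_pos": [-0.04, 0, 0.4], "dr": [0, 0, 0], "gripper": 60},
    {"delta_pos": [-0.04, 0, 0.8], "dr": [0, 0, 0], "gripper": 60},
    {"delta_pos": [-0.04, 0, 1.2], "dr": [0, 0, 0], "gripper": 60},
    {"delta_pos": [-0.04, 0, 1.5], "dr": [0, 0, 0], "gripper": 60},
    {"delta_pos": [-0.04, 0, 1.8], "dr": [0, 0, 0], "gripper": 60},
    {"delta_pos": [-0.04, 0, 2.1], "dr": [0, 0, 0], "gripper": 60},
    {"delta_pos": [-0.04, 0, 2.35], "dr": [0, 0, 0], "gripper": 60},
    {"delta_pos": [-0.04, 0, 2.5], "dr": [0, 0, 0], "gripper": 60},
    {"delta_pos": [-0.04, 0, 2.5], "dr": [0, 0, 0], "gripper": 60},
    {"delta_pos": [-0.04, 0, 2.5], "dr": [0, 0, 0], "gripper": 60}
  ]
}}

```text
time: 17.0
eef_pos: [0.6381, -0.0219, 0.014]
eef_rot: [-0.0, -3.141, -0.001]
force: [-3.1, 1.6, 6.1]
finger_gap: 0.067
gripper_force: 46.0
```

```bash
python3 look.py w12; python3 held.py w12 .068 "$(python3 -c 'from rig import arm;print(list(arm.read_state()["eef_pos"]))')" | head -12
```

```text
eef [ 0.6381 -0.0219  0.014 ] rot [-0.000e+00 -3.141e+00 -1.000e-03] t 17.05 gap 0.06692203107164284
fx 274.49922646583803 258.15995449716536 191.09387786076405 cam [ 0.566 -0.022  0.158] axis [ 0.286  0.    -0.958]
-14 569 min [-0.0409 -0.0415 -0.0117] max [ 0.0107  0.0404 -0.01  ] fit off [-0.0064 -0.0004] rms 0.0046
-10 2252 min [-0.0412 -0.0439 -0.01  ] max [ 0.0106  0.0439 -0.006 ] fit off [-0.0064 -0.0005] rms 0.005
-6 1029 min [-0.0439 -0.0423 -0.006 ] max [ 0.0108  0.042  -0.002 ] fit off [-0.0114  0.0007] rms 0.0053
-2 484 min [-0.0437 -0.0416 -0.002 ] max [0.0101 0.0392 0.002 ] fit off [-0.0065  0.0001] rms 0.0076
2 478 min [-0.0352 -0.0322  0.002 ] max [0.0104 0.0317 0.006 ] fit off [-0.0033 -0.    ] rms 0.0111
6 626 min [-0.0352 -0.0324  0.006 ] max [0.011  0.0315 0.01  ] fit off [-0.0028 -0.0003] rms 0.0117
10 952 min [-0.0354 -0.0404  0.01  ] max [0.0127 0.0397 0.014 ] fit off [-0.0016 -0.0001] rms 0.012
14 1447 min [-0.0351 -0.0433  0.014 ] max [0.0209 0.043  0.018 ] fit off [-0.0017 -0.    ] rms 0.0125
18 2204 min [-0.0354 -0.0433  0.018 ] max [0.032  0.0433 0.022 ] fit off [-0.0032 -0.0001] rms 0.012
22 2617 min [-0.0353 -0.0436  0.022 ] max [0.0312 0.0435 0.026 ] fit off [-0.0038 -0.0002] rms 0.0113
26 6460 min [-0.0358 -0.0434  0.026 ] max [0.0325 0.0436 0.03  ] fit off [-0.002  -0.0002] rms 0.0116
```

Call:
{"op": "step_arm", "data": {
  "rows": [
    {"delta_pos": [0, 0, 0], "dr": [0, 0, 0], "gripper": 84},
    {"delta_pos": [0, 0, 0], "dr": [0, 0, 0], "gripper": 84},
    {"delta_pos": [0, 0, 0], "dr": [0, 0, 0], "gripper": 84},
    {"delta_pos": [0, 0, 0], "dr": [0, 0, 0], "gripper": 84},
    {"delta_pos": [0, 0, -0.3], "dr": [0, 0, 0], "gripper": 84},
    {"delta_pos": [0, 0, -0.9], "dr": [0, 0, 0], "gripper": 84},
    {"delta_pos": [0, 0, -1.7], "dr": [0, 0, 0], "gripper": 60},
    {"delta_pos": [0, 0, -2.5], "dr": [0, 0, 0], "gripper": 40},
    {"delta_pos": [0, 0, -3.3], "dr": [0, 0, 0], "gripper": 40},
    {"delta_pos": [0, 0, -3.3], "dr": [0, 0, 0], "gripper": 40}
  ]
}}

```text
time: 17.88
eef_pos: [0.6426, -0.0231, 0.1544]
eef_rot: [0.0, 3.126, -0.005]
force: [2.1, -0.2, 1.6]
finger_gap: 0.0402
gripper_force: 0.0
```

```bash
python3 look.py w13
python3 - <<'E'
from h import *
c=dict(np.load("w13.npz")); P=cloud(c)
m=(np.hypot(P[...,0]-.636,P[...,1]+.022)<.042)&(P[...,2]>.0375)&(P[...,2]<.06); q=P[m]; rr=np.hypot(q[:,0]-.6358,q[:,1]+.0224)
for lo,hi in[(.0,.012),(.013,.02),(.022,.028),(.0295,.041)]:
    w=q[(rr>lo)&(rr<hi)]; print(lo,len(w),((w.min(0)+w.max(0))/2).round(4),(w.max(0)-w.min(0)).round(4),w[:,2].max())
cv2.imwrite("pics/w13c.png",cv2.resize(c["pixels"][60:300,0:400,::-1],None,fx=2,fy=2,interpolation=cv2.INTER_CUBIC))
E
```

```text
eef [ 0.6411 -0.0229  0.1511] rot [ 0.000e+00  3.131e+00 -3.000e-03] t 17.9333 gap 0.0403090932521219
fx 274.49922646583803 258.15995449716536 191.09387786076405 cam [ 0.568 -0.023  0.297] axis [ 0.301 -0.003 -0.954]
0.0 171 [ 0.6353 -0.0211  0.0412] [0.0199 0.0193 0.0065] 0.04445667130845716
0.013 334 [ 0.6369 -0.0226  0.0412] [0.0354 0.0357 0.0073] 0.04483344316997921
0.022 496 [ 0.6364 -0.0226  0.0413] [0.0512 0.0511 0.0074] 0.0450102043440013
0.0295 660 [ 0.6369 -0.0221  0.0413] [0.0673 0.0674 0.0075] 0.045046834270416766
```

View pics/w13c.png

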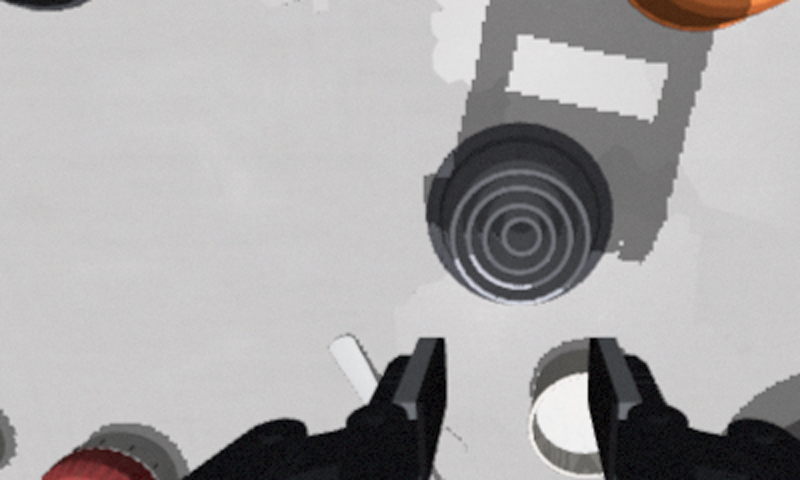

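All four rings are nested upright, at crop (520,235). Next is the cover.

Call:
{"op": "step_arm", "data": {
  "rows": [
    {"delta_pos": [0.5, -0.7, 0], "dr": [0, 0, 0], "gripper": 40},
    {"delta_pos": [1.0, -1.4, 0], "dr": [0, 0, 0], "gripper": 40},
    {"delta_pos": [1.6, -2.2, 0], "dr": [0, 0, 0], "gripper": 40},
    {"delta_pos": [2.2, -3.0, 0], "dr": [0, 0, 0], "gripper": 40},
    {"delta_pos": [2.7, -3.8, 0], "dr": [0, 0, 0], "gripper": 40},
    {"delta_pos": [3.3, -4.6, 0], "dr": [0, 0, 0], "gripper": 40},
    {"delta_pos": [3.8, -5.3, 0], "dr": [0, 0, 0], "gripper": 40},
    {"delta_pos": [4.0, -5.74, 0], "dr": [0, 0, 0], "gripper": 40},
    {"delta_pos": [4.0, -5.74, 0], "dr": [0, 0, 0], "gripper": 40},
    {"delta_pos": [4.0, -5.74, 0], "dr": [0, 0, 0], "gripper": 40}
  ]
}}

```text
time: 18.77
eef_pos: [0.4768, -0.2521, 0.1437]
eef_rot: [-0.005, -3.141, -0.002]
force: [-0.2, -0.4, -0.9]
finger_gap: 0.0397
gripper_force: 0.0
```

```bash
cat > cov.py <<'E'
import sys
from h import *
from scipy.optimize import least_squares
c=dict(np.load(sys.argv[1]+".npz")); P=cloud(c); xy=np.array(eval(sys.argv[2])); z0=float(sys.argv[3]) # bottom z
r=np.hypot(P[...,0]-xy[0],P[...,1]-xy[1])
q=P[(r<.02)&(np.abs(P[...,2]-z0-.069)<.004)]
if len(q): print("knob top",len(q),((q.min(0)+q.max(0))/2).round(4),(q.max(0)-q.min(0)).round(4),np.median(q[:,2]).round(4))
q=P[(r<.06)&(np.abs(P[...,2]-z0-.046)<.004)]
print("roof",len(q),((q.min(0)+q.max(0))/2).round(4),(q.max(0)-q.min(0)).round(4),np.median(q[:,2]).round(4))
q=P[(r<.06)&(P[...,2]>z0+.008)&(P[...,2]<z0+.04)]
s=least_squares(lambda p:np.hypot(q[:,0]-p[0],q[:,1]-p[1])-.049,xy,loss="soft_l1",f_scale=.001); print("wall",len(q),s.x.round(4),np.sqrt((s.fun**2).mean()).round(4))
E
python3 look.py w14; python3 cov.py w14 "(.478,-.252)" 0
```

```text
eef [ 0.4773 -0.2514  0.1438] rot [-2.000e-03 -3.141e+00 -2.000e-03] t 18.8167 gap 0.04012140817758982
fx 274.49922646583803 258.15995449716536 191.09387786076405 cam [ 0.404 -0.253  0.288] axis [ 0.286  0.    -0.958]
knob top 514 [ 0.48   -0.2548  0.0688] [0.0212 0.0213 0.0076] 0.0708
roof 7637 [ 0.4806 -0.2546  0.046 ] [0.0975 0.0971 0.0079] 0.0475
wall 204 [ 0.4809 -0.2547] 0.0001
```

View pics/w14.png

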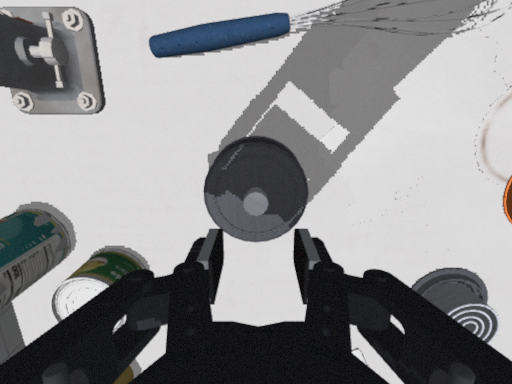

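The dark cover shows at (256,190) with its knob at (256,204), between the fingers. Descending to grip the knob.

Call:
{"op": "step_arm", "data": {
  "rows": [
    {"delta_pos": [-0.06, -0.05, 0.5], "dr": [0, 0, 0], "gripper": 40},
    {"delta_pos": [-0.06, -0.05, 1.1], "dr": [0, 0, 0], "gripper": 40},
    {"delta_pos": [-0.06, -0.05, 1.7], "dr": [0, 0, 0], "gripper": 40},
    {"delta_pos": [-0.06, -0.05, 2.1], "dr": [0, 0, 0], "gripper": 40},
    {"delta_pos": [-0.06, -0.05, 2.33], "dr": [0, 0, 0], "gripper": 40},
    {"delta_pos": [-0.06, -0.05, 2.33], "dr": [0, 0, 0], "gripper": 40},
    {"delta_pos": [-0.06, -0.05, 2.33], "dr": [0, 0, 0], "gripper": 10},
    {"delta_pos": [-0.06, -0.05, 2.33], "dr": [0, 0, 0], "gripper": 10},
    {"delta_pos": [-0.06, -0.05, 2.33], "dr": [0, 0, 0], "gripper": 10},
    {"delta_pos": [-0.06, -0.05, 2.33], "dr": [0, 0, 0], "gripper": 10}
  ],
  "force": 60
}}

```text
time: 19.65
eef_pos: [0.4808, -0.2541, 0.0524]
eef_rot: [0.0, 3.14, -0.002]
force: [-0.6, -0.0, -0.4]
finger_gap: 0.019
gripper_force: 58.8
```

```bash
python3 look.py w15; python3 cov.py w15 "(.480,-.254)" 0
```

```text
eef [ 0.4807 -0.2542  0.0524] rot [ 0.00e+00  3.14e+00 -2.00e-03] t 19.7 gap 0.019226782569047782
fx 274.49922646583803 258.15995449716536 191.09387786076405 cam [ 0.408 -0.254  0.196] axis [ 0.288 -0.002 -0.958]
knob top 1584 [ 0.4807 -0.2541  0.069 ] [0.0237 0.0383 0.0079] 0.0708
roof 13114 [ 0.4799 -0.2546  0.046 ] [0.0967 0.097  0.0079] 0.0476
wall 592 [ 0.4806 -0.2544] 0.0001
```

The knob is gripped. I'll refine the base centre from the stored views, then carry the cover over.

Run:
```python
from h import *
from scipy.optimize import least_squares
for n in "w3 w5 w7 w9 w13".split():
    c=dict(np.load(n+".npz")); P=cloud(c); g=c["pixels"].mean(-1); xy=np.array([.635,-.022]); r=np.hypot(*(P[...,:2]-xy).transpose(2,0,1))
    q=P[(r>.036)&(r<.05)&(P[...,2]>.0085)&(P[...,2]<.016)]
    s=least_squares(lambda p:np.hypot(q[:,0]-p[0],q[:,1]-p[1])-.0405,xy,loss="soft_l1",f_scale=.001)
    # plate outline: dark region contour, rays to z=.003
    m=((g<62)&(r<.062)&(P[...,2]<.02)).astype(np.uint8); ys,xs=np.nonzero(m)
    h=cv2.convexHull(np.stack([xs,ys],1).astype(np.float32))[:,0]
    w=np.array([ray(c,u,v,.003)[:2] for u,v in h]); w=w[(np.hypot(*(w-xy).T)>.046)&(np.hypot(*(w-xy).T)<.055)]
    t=least_squares(lambda p:np.hypot(w[:,0]-p[0],w[:,1]-p[1])-p[2],[*xy,.0505],loss="soft_l1",f_scale=.001)
    print(n,"lip",len(q),s.x.round(4),np.sqrt((s.fun**2).mean()).round(4),"plate",len(w),t.x.round(4))
```

```text
w3 lip 626 [ 0.6348 -0.0224] 0.0009 plate 28 [ 0.6347 -0.0228  0.0501]
w5 lip 609 [ 0.6348 -0.0224] 0.0009 plate 24 [ 0.6348 -0.0228  0.0503]
w7 lip 672 [ 0.6347 -0.0224] 0.0009 plate 32 [ 0.6347 -0.0227  0.0501]
w9 lip 632 [ 0.6348 -0.0224] 0.0009 plate 26 [ 0.6348 -0.0228  0.0503]
w13 lip 423 [ 0.6346 -0.0224] 0.0009 plate 22 [ 0.6349 -0.0227  0.0503]
```

Call:
{"op": "step_arm", "data": {
  "rows": [
    {"delta_pos": [0, 0, -0.4], "dr": [0, 0, 0], "gripper": 10},
    {"delta_pos": [0, 0, -1.0], "dr": [0, 0, 0], "gripper": 10},
    {"delta_pos": [0, 0, -1.7], "dr": [0, 0, 0], "gripper": 10},
    {"delta_pos": [-0.1, 0.2, -2.3], "dr": [0, 0, 0], "gripper": 10},
    {"delta_pos": [-0.5, 0.7, -2.5], "dr": [0, 0, 0], "gripper": 10},
    {"delta_pos": [-0.9, 1.4, -2.5], "dr": [0, 0, 0], "gripper": 10},
    {"delta_pos": [-1.4, 2.1, -2.5], "dr": [0, 0, 0], "gripper": 10},
    {"delta_pos": [-1.9, 2.8, -2.5], "dr": [0, 0, 0], "gripper": 10},
    {"delta_pos": [-2.3, 3.5, -2.5], "dr": [0, 0, 0], "gripper": 10},
    {"delta_pos": [-2.8, 4.2, -2.5], "dr": [0, 0, 0], "gripper": 10}
  ]
}}

```text
time: 20.53
eef_pos: [0.5925, -0.0845, 0.1518]
eef_rot: [0.001, 3.141, -0.0]
force: [1.1, -0.1, -1.3]
finger_gap: 0.0191
gripper_force: 58.9
```

Call:
{"op": "step_arm", "data": {
  "rows": [
    {"delta_pos": [-0.5, 0.7, 0], "dr": [0, 0, 0], "gripper": 10},
    {"delta_pos": [-0.8, 1.2, 0], "dr": [0, 0, 0], "gripper": 10},
    {"delta_pos": [-1.0, 1.5, 0], "dr": [0, 0, 0], "gripper": 10},
    {"delta_pos": [-1.09, 1.59, 0], "dr": [0, 0, 0], "gripper": 10},
    {"delta_pos": [-1.09, 1.59, 0], "dr": [0, 0, 0], "gripper": 10},
    {"delta_pos": [-1.09, 1.59, 0], "dr": [0, 0, 0], "gripper": 10},
    {"delta_pos": [-1.09, 1.59, 0], "dr": [0, 0, 0], "gripper": 10}
  ]
}}

```text
time: 21.12
eef_pos: [0.6352, -0.0236, 0.1512]
eef_rot: [-0.003, -3.141, 0.001]
force: [-0.5, -0.1, -1.7]
finger_gap: 0.0191
gripper_force: 58.9
```

```bash
python3 look.py w16; python3 cov.py w16 "(.6355,-.0224)" .1
```

```text
eef [ 0.6352 -0.0236  0.1513] rot [-3.000e-03 -3.141e+00  0.000e+00] t 21.1667 gap 0.019119511149733617
fx 274.49922646583803 258.15995449716536 191.09387786076405 cam [ 0.563 -0.024  0.295] axis [ 0.286 -0.001 -0.958]
knob top 1542 [ 0.6347 -0.0223  0.169 ] [0.023  0.0377 0.008 ] 0.1696
roof 13047 [ 0.6342 -0.024   0.146 ] [0.0965 0.0971 0.0079] 0.1464
wall 609 [ 0.635  -0.0239] 0.0001
```

View pics/w16.png

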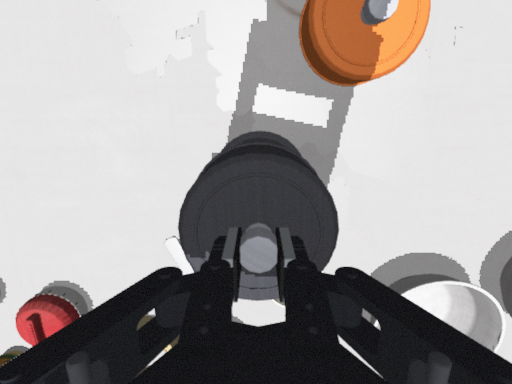

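The cover is held level over the base. The base centre is a consistent (0.6348,-0.0225), and the cover is at about (0.635,-0.0235) and still settling. I'll lower to just above the lip.

Call:
{"op": "step_arm", "data": {
  "rows": [
    {"delta_pos": [0.01, 0, 0.4], "dr": [0, 0, 0], "gripper": 10},
    {"delta_pos": [0.01, 0, 0.8], "dr": [0, 0, 0], "gripper": 10},
    {"delta_pos": [0.01, 0, 1.2], "dr": [0, 0, 0], "gripper": 10},
    {"delta_pos": [0.01, 0, 1.5], "dr": [0, 0, 0], "gripper": 10},
    {"delta_pos": [0.01, 0, 1.8], "dr": [0, 0, 0], "gripper": 10},
    {"delta_pos": [0.01, 0, 2.0], "dr": [0, 0, 0], "gripper": 10},
    {"delta_pos": [0.01, 0, 2.05], "dr": [0, 0, 0], "gripper": 10},
    {"delta_pos": [0.01, 0, 2.05], "dr": [0, 0, 0], "gripper": 10},
    {"delta_pos": [0.01, 0, 2.05], "dr": [0, 0, 0], "gripper": 10},
    {"delta_pos": [0.01, 0, 2.05], "dr": [0, 0, 0], "gripper": 10}
  ]
}}

```text
time: 22.0
eef_pos: [0.6362, -0.0224, 0.0705]
eef_rot: [0.0, 3.14, -0.001]
force: [0.7, 0.2, -0.3]
finger_gap: 0.0191
gripper_force: 58.9
```

```bash
python3 look.py w17; python3 cov.py w17 "(.635,-.0225)" .0145
```

```text
eef [ 0.6362 -0.0223  0.0705] rot [ 0.00e+00  3.14e+00 -1.00e-03] t 22.05 gap 0.019349138106684847
fx 274.49922646583803 258.15995449716536 191.09387786076405 cam [ 0.563 -0.023  0.214] axis [ 0.288 -0.001 -0.957]
knob top 503 [ 0.636  -0.0225  0.0835] [0.0232 0.0386 0.008 ] 0.0836
roof 1659 [ 0.6353 -0.0228  0.0605] [0.0967 0.0975 0.008 ] 0.0633
wall 691 [ 0.636  -0.0227] 0.0003
```

Call:
{"op": "step_arm", "data": {
  "rows": [
    {"delta_pos": [0.03, 0, 0], "dr": [0, 0, 0], "gripper": 10},
    {"delta_pos": [0.03, 0, 0.05], "dr": [0, 0, 0], "gripper": 10},
    {"delta_pos": [0.03, 0, 0.1], "dr": [0, 0, 0], "gripper": 10},
    {"delta_pos": [0.03, 0, 0.15], "dr": [0, 0, 0], "gripper": 10},
    {"delta_pos": [0.03, 0, 0.2], "dr": [0, 0, 0], "gripper": 10},
    {"delta_pos": [0.03, 0, 0.25], "dr": [0, 0, 0], "gripper": 10},
    {"delta_pos": [0.03, 0, 0.3], "dr": [0, 0, 0], "gripper": 10},
    {"delta_pos": [0.03, 0, 0.34], "dr": [0, 0, 0], "gripper": 10},
    {"delta_pos": [0.03, 0, 0.34], "dr": [0, 0, 0], "gripper": 10},
    {"delta_pos": [0.03, 0, 0.34], "dr": [0, 0, 0], "gripper": 10}
  ]
}}

```text
time: 22.88
eef_pos: [0.6342, -0.0222, 0.0556]
eef_rot: [0.001, 3.142, 0.0]
force: [-0.6, -0.5, -1.5]
finger_gap: 0.0195
gripper_force: 58.9
```

```bash
python3 look.py w18; python3 cov.py w18 "(.635,-.0225)" .003; python3 -c 'from rig import arm;print(arm.read_state()["force"])'
```

```text
eef [ 0.6342 -0.0222  0.0557] rot [1.000e-03 3.142e+00 0.000e+00] t 22.9333 gap 0.01885549117453722
fx 274.49922646583803 258.15995449716536 191.09387786076405 cam [ 0.562 -0.023  0.2  ] axis [ 0.287 -0.    -0.958]
knob top 1560 [ 0.6339 -0.0226  0.072 ] [0.0228 0.0373 0.0079] 0.0739
roof 13127 [ 0.6334 -0.0225  0.049 ] [0.0968 0.0973 0.0079] 0.0508
wall 593 [ 0.634  -0.0225] 0.0001
[ 0.05975735 -0.00658971 -1.96518849]
```

The roof sits 3.3 mm higher than when the cover was on the table, so it is all but seated. A gentle press should confirm it, then I'll release.

Call:
{"op": "step_arm", "data": {
  "rows": [
    {"delta_pos": [0, 0, 0.03], "dr": [0, 0, 0], "gripper": 10},
    {"delta_pos": [0, 0, 0.05], "dr": [0, 0, 0], "gripper": 10},
    {"delta_pos": [0, 0, 0.05], "dr": [0, 0, 0], "gripper": 10},
    {"delta_pos": [0, 0, 0.05], "dr": [0, 0, 0], "gripper": 10}
  ]
}}

```text
time: 23.27
eef_pos: [0.6344, -0.0224, 0.0553]
eef_rot: [-0.0, -3.141, 0.0]
force: [-3.2, 0.1, 5.7]
finger_gap: 0.019
gripper_force: 59.5
```

Call:
{"op": "step_arm", "data": {
  "rows": [
    {"delta_pos": [0, 0, 0], "dr": [0, 0, 0], "gripper": 45},
    {"delta_pos": [0, 0, 0], "dr": [0, 0, 0], "gripper": 45},
    {"delta_pos": [0, 0, 0], "dr": [0, 0, 0], "gripper": 45},
    {"delta_pos": [0, 0, 0], "dr": [0, 0, 0], "gripper": 45},
    {"delta_pos": [0, 0, -0.3], "dr": [0, 0, 0], "gripper": 45},
    {"delta_pos": [0, 0, -0.9], "dr": [0, 0, 0], "gripper": 45},
    {"delta_pos": [0, 0, -1.7], "dr": [0, 0, 0], "gripper": 45},
    {"delta_pos": [0, 0, -2.5], "dr": [0, 0, 0], "gripper": 45},
    {"delta_pos": [0, 0, -2.8], "dr": [0, 0, 0], "gripper": 45},
    {"delta_pos": [0, 0, -2.8], "dr": [0, 0, 0], "gripper": 45}
  ]
}}

```text
time: 24.1
eef_pos: [0.637, -0.0227, 0.1715]
eef_rot: [0.0, 3.132, -0.003]
force: [-0.4, 0.3, 1.0]
finger_gap: 0.045
gripper_force: 0.0
```

```bash
python3 look.py w19; python3 cov.py w19 "(.635,-.0225)" .003
python3 - <<'E'
from h import *
c=dict(np.load("w19.npz")); P=cloud(c)
r=np.hypot(P[...,0]-.6345,P[...,1]+.0225); q=P[(r>.02)&(r<.045)&(P[...,2]>.04)&(P[...,2]<.06)]
A=np.c_[q[:,:2]-[.6345,-.0225],np.ones(len(q))]; k=np.linalg.lstsq(A,q[:,2],rcond=None)[0]; print("roof plane slope",k.round(4))
cv2.imwrite("pics/w19c.png",cv2.resize(c["pixels"][80:260,140:380,::-1],None,fx=3,fy=3,interpolation=cv2.INTER_CUBIC))
E
```

```text
eef [ 0.6354 -0.0224  0.1682] rot [ 0.000e+00  3.137e+00 -1.000e-03] t 24.15 gap 0.0451285095174317
fx 274.49922646583803 258.15995449716536 191.09387786076405 cam [ 0.563 -0.023  0.315] axis [ 0.296 -0.002 -0.955]
knob top 428 [ 0.6339 -0.0226  0.072 ] [0.0211 0.0204 0.0075] 0.0738
roof 6600 [ 0.6343 -0.0226  0.049 ] [0.0972 0.097  0.0079] 0.0505
wall 134 [ 0.6345 -0.0226] 0.0001
roof plane slope [ 0.0007 -0.0004  0.0506]
```

View pics/w19c.png

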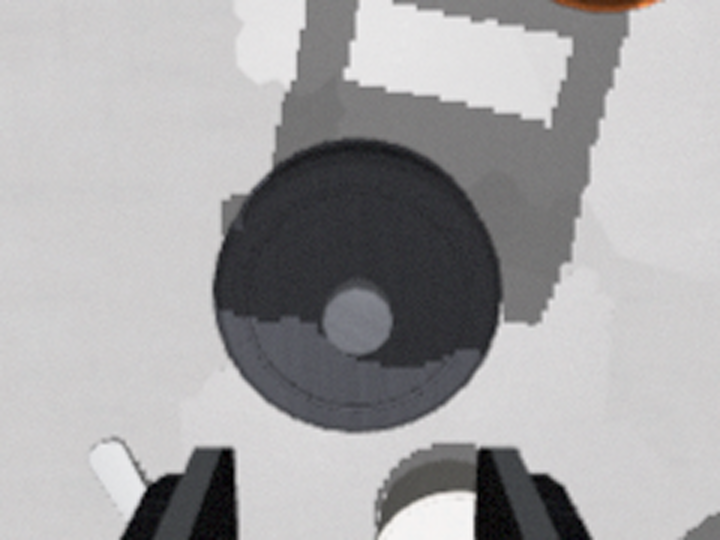

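The cover sits level, at crop (357,285). Its roof is 3 mm above its height on the table, and it is centred on the base, so it is fully seated and the gripper is clear.

```bash
python3 -c 'from rig import arm;print(arm.job_done())'
```

```text
the job is handed in; nothing more can be done
None
```

The four cutters are nested on the tin base, smallest in the middle, with the dark cover fully down over them; nothing else was touched, and the job was handed in at about 24 s.

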